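Put the rinsed fittings into the drying cabinet

ROBOT

A 6-joint arm with a two-finger parallel gripper is mounted at the origin on a cart in front of the work surface, level with it; the furniture and walls round the work are solid. World frame = base frame: x ahead of the robot, y to its left, z up, the work surface at z = 0. Lengths are in mm, angles in rad, forces in N, time in s.
With the tool pointing down it reaches from about 375 to 975 mm from the base axis. Payload 3.8 kg.
Tool frame: the origin (TCP) lies midway between the tips of the shut fingers; the grasp point (between the pads) lies 19 mm behind it (bot.tcp_to_grasp is the distance from the TCP to the grasp point, in mm); z points along the fingers, y is the direction in which the jaws open and shut (so a half turn about z gives the same grasp; the last joint's range is limited). The gripper opens to 85 mm and grips with 20 to 120 N. Pads are 22 mm wide; open, the fingers measure 114 mm over their backs; the gripper's body (76 mm by 85 mm) begins 54 mm behind the grasp point. The pads swing forward as they close: fully open they stand 13 mm farther back than shut.
Start: joints at [-1.251, 0.264, 1.604, -0, 1.274, -0.037], TCP at [235.757, -632.485, 231.28] pointing down, gripper open.
Joint ranges: [-2.63, 2.63], [-0.94, 2.18], [0.31, 2.57], [-1.31, 4.45], [0, 2.66], [-2.55, 2.55]. Speed limits (rad/s): [2.57, 2.57, 3.14, 3.14, 3.14, 3.14].

INTERFACE

Orientations are given as a unit quaternion [x, y, z, w].
In Python, from cell import bot gives the robot as it stands.
- The arm moves only by the tool play_rows, never from a script. Its argument "motion" is a list of rows, each an object with "gripper": the gripper command: -1 is fully open, 1 is shut, values between are in proportion; "delta_pos": the shift along the tool's x, y, z in cm, a list of three; "dr": the turn, a rotation vector about the tool's x, y, z in rad, a list of three. A call has 1 to 12 rows; each row is the pose to reach, as a shift and turn from the pose commanded when the call began, along the tool's axes at that moment; what a row does not reach only later rows make up. A row lasts 1/12 s, in which the tool goes at most 41.7 mm and 7.16 degrees, less where a joint would pass 70% of its speed; a pose out of reach is approached as far as the arm can. A call with a gripper value outside its range is refused whole. The fingers move at their own pace and stop on an object; "grip_force" is the grip in N (left out, the last holds). Time passes only in rows, so rows that repeat a pose let the fingers close. It gives the time, the measured TCP pose, the force and the opening at its end, in the units of the state.
- bot.sense(): the state, without advancing time (a new reading comes with each control period).
- bot.capture(name): name is "side" or "top"; returns (picture, depth): 480x640x3 uint8, red, green, blue; 480x640 float32, mm along the optical axis (not along the pixel's ray), 0 where there is no reading.
- bot.camera_info(name): a dict with "mtx" (3x3 intrinsics, pixels), "k1" (the pictures are not rectified: a ray, as slopes to the right and down, at radius r is drawn at 1 + k1 r^2 times it, then the intrinsics apply), "camera_from_world" (4x4, takes a point from world to camera coordinates). Camera axes: x right, y up, looking along -z (the intrinsics and any distortion apply to the point x, -y, -z); pixel columns grow to the right and rows downward; lengths in mm; the calibration is good to about 2 mm. A picture is of the moment at which its call begins. camera_info takes no time and is no camera call.
- bot.sign_off(): hands the job in, once; it reports no verdict.
The state is a dict: "time_s": time; "joints": joint angles; "joint_vel": joint speeds; "effort": joint torques, N m; "eef_pos": TCP position; "tool_rot": TCP orientation; "force": force on the tool from outside, world axes, zero at the start; "wrist_torque": the same for the moment, N m; "width": finger opening in mm.
Only numpy, scipy, OpenCV 4.12 (cv2) and the standard library are available. Lean on these libraries where they do the work, as an engineer would, in place of code of your own. Each camera call takes 0.05 s, during which the arm holds its last target.

TASK

The steel basket of rinsed vacuum fittings stands on the table in front of the small drying cabinet. Push it up the cabinet's short ramp, under the raised sash, until its near edge drops behind the lip so that it cannot slide back; do not lift it or spill the fittings. Then pull the sash fully down without slamming it, and leave the other things on the table alone.

Things in the scene. Friction and masses are not known exactly. Their poses are not given: they have to be found in the camera images.
- cabinet: small drying cabinet of stainless sheet with clear sides and a blower box on its roof, fixed, 204 mm wide; origin on the table directly below the lip, mid-width; x points level in the push direction (up the ramp, into the cabinet), y across, z up. Ramp from its foot at x = -53 mm up to the lip at x = 0 (14 mm high), slope 15 degrees (0.262 rad); back at x = 100 mm, roof 171 mm up
- bed: the sloping drain bed in the cabinet, behind the lip; origin at the foot of the lip, mid-width, on the bed's surface (x = 2 mm, z = 6.5 mm of the cabinet); x points up the slope, y across, z square to it. The ramp's surface is the plane z = 8 mm (the lip is an 8 mm step down). End stop at x = 80 mm: 8 mm of play for the 72 mm basket
- lip (a point): upper edge of the lip, mid-width, 14 mm above the table. Low guide rails run beside ramp and bed, 147 mm apart, flaring to about 178 mm at the foot of the ramp; their tops are about 8 mm above the ramp and 17 mm above the bed
- sash (a joint): height of the cabinet's front sash, a clear pane sliding straight up and down in upright guides, m: 0 shut, 0.122 to 0.132 as found (raised, 0.135 is its stop). It is held by friction and stays at any height; 2 to 5 N down on its pull bar lowers it. The pane is in the plane x = -30 mm of the cabinet, in front of the lip; the guides are 306 mm tall, at y = +-94 mm
- sash_bar (a point): middle of the top face of the sash's aluminium pull bar (130 mm long, 9 mm high, reaching from the pane to x = -47 mm of the cabinet); at x = -40 mm of the cabinet and 39 mm above the table when shut, about 165 mm when raised as found, so that bar, pane and roof overhang the lip
- basket: open basket of perforated stainless sheet, 72 mm (its x) by 140 mm (its y) by 40 mm high, walls 3 mm, 0.25 to 0.5 kg; origin at the centre of its underside, x points from the near wall to the far wall (towards the ramp), z up. It starts level on the table 5 to 30 mm short of the ramp, lined up with it within about 10 mm and 0.1 rad
- basket_near (a point): middle of the lower edge of the basket's near long wall (the wall to push), at x = -36 mm, z = 0 of the basket. Overhead, between robot and cabinet, a corrugated hose and a valve line cross the table at world x = 0.28 to 0.45 m, y = -0.2 to 0.75 m, undersides 0.55 m up (lower near the blue pump on the right); reach in beneath or over them
- kf_elbow: stainless elbow fitting, 51 x 55 x 30 mm, lying in the basket; origin at the centre of its underside
- blank_flange: round blank flange, 40 mm wide, 8 mm thick, lying in the basket; origin at the centre of its underside
- solvent_bottle: bystander: white squeeze bottle with a red cap, 57 mm wide, 151 mm tall, standing to the right of the cabinet; origin at the centre of its underside
- safety_glasses: bystander: black folded safety glasses, 42 x 131 x 27 mm, lying to the right of the ramp; origin at the centre of the underside
- kf_clamp: bystander: cast clamp, 51 x 33 x 10 mm, lying to the right of the ramp's foot; origin at the centre of the underside
Not all that is in view belongs to the job. What is shaped like the blank_flange but green is not meant.

How it is judged (in metres and radians):
On the way, in this order (a step that is already met when the one before it is completed fails the run):
1. the basket's near edge has dropped behind the lip, the basket lying on the bed (x of basket_near in the frame of bed between -0.002 and 0.012 m and z of basket_near in the frame of bed below 0.003 m and angle between the z axis of basket and the z axis of bed, either way round below 0.06 rad), for 0.2 s.
2. the sash is down (value of joint sash below 0.005 m), for 0.2 s.
At the end, for the whole second after the job is handed in: The basket lies at rest flat on the sloping bed with its near edge behind the lip (near edge within -2 to +12 mm of the lip's foot along the slope, at most 3 mm off the bed, lined up within 0.1 rad), elbow and flange still in it, and the sash is down (within 5 mm of shut) (all of step 1 and z of basket_near in the frame of bed above -0.003 m and angle between the x axis of basket and the x axis of bed, either way round below 0.1 rad and value of joint sash below 0.005 m and distance between each of kf_elbow, blank_flange and basket below 0.07 m and linear speed of basket below 0.01 m/s); the robot touches nothing.
It fails at once if the basket is lifted (its centre more than 45 mm above the plane of the bed; on the table it is up to about 25 mm above that plane) (z of basket in the frame of bed above 0.045 m).
It fails at once if the basket is tipped by more than 0.6 rad (angle between basket's own z axis and vertical above 0.6 rad).
It fails at once if a fitting falls out of the basket (distance between any of kf_elbow, blank_flange and basket above 0.08 m).
It fails at once if the sash is slammed (faster than 0.6 m/s) (velocity of joint sash below -0.6 m/s).
It fails at once if a bystander is moved by more than 30 mm (distance of any of solvent_bottle, safety_glasses, kf_clamp from where it was at the start of the episode above 0.03 m).
It also fails if it takes over 61 s, if anything falls off the work surface, if the arm or the gripper's body presses on something with over 40 N, if the wrist force passes 120 N, or if a joint passes its speed limit or range.

## Working session

There is one attempt and no reset: what is moved stays moved. The work goes in short steps, Python scripts to look and compute and a tool call to move; the robot and the scene stay as the last step left them, time stands still between calls to the robot, and variables do not carry over. Pictures are saved under pics/ and viewed, and the job is handed in when it is done.

Besides the shell and the picture viewer there is one more tool, called after "Call:" by a JSON object that holds its "api" and its "payload". play_rows: Moves the arm, as the interface text tells. Its arguments: {"type":"object","properties":{"motion":{"type":"array"},"grip_force":{"type":"number"}},"required":["motion"]}

```bash
mkdir -p pics; ls
python3 - <<'E'
from cell import bot
import cv2,numpy as np
s=bot.sense();print({k:np.round(v,3).tolist() for k,v in s.items()})
for n in('side','top'):
    im,d=bot.capture(n);cv2.imwrite(f'pics/{n}0.png',im[:,:,::-1]);np.save(f'pics/{n}0d.npy',d);np.save(f'pics/{n}0.npy',im)
    c=bot.camera_info(n);print(n,np.round(c['mtx'],1).tolist(),c['k1'],np.round(c['camera_from_world'],4).tolist(),(d>0).mean())
E
```

```text
pics
{'time_s': 0.0, 'joints': [-1.251, 0.265, 1.605, 0.0, 1.274, -0.037], 'joint_vel': [-0.0, -0.001, -0.001, -0.001, -0.001, 0.001], 'effort': [0.0, -51.511, -36.731, -0.0, 0.013, 0.0], 'eef_pos': [235.515, -631.789, 229.94], 'tool_rot': [0.984, 0.177, -0.0, -0.001], 'force': [0.436, 0.263, -0.06], 'wrist_torque': [-0.004, 0.022, -0.005], 'width': 85.466}
side [[505.7, 0.0, 322.1], [0.0, 505.7, 237.6], [0.0, 0.0, 1.0]] -0.11027377276342173 [[-0.9557, -0.2938, -0.0203, 455.5707], [0.151, -0.548, 0.8228, 12.257], [-0.2529, 0.7832, 0.568, -923.4645], [0.0, 0.0, 0.0, 1.0]] 0.995390625
top [[536.3, 0.0, 323.2], [0.0, 536.3, 240.3], [0.0, 0.0, 1.0]] 0.023880486100448118 [[-0.1465, -0.9892, 0.0028, 241.722], [0.8915, -0.1308, 0.4338, -351.2423], [-0.4287, 0.066, 0.901, -863.9674], [0.0, 0.0, 0.0, 1.0]] 0.9958951822916666
```

View pics/side0.png

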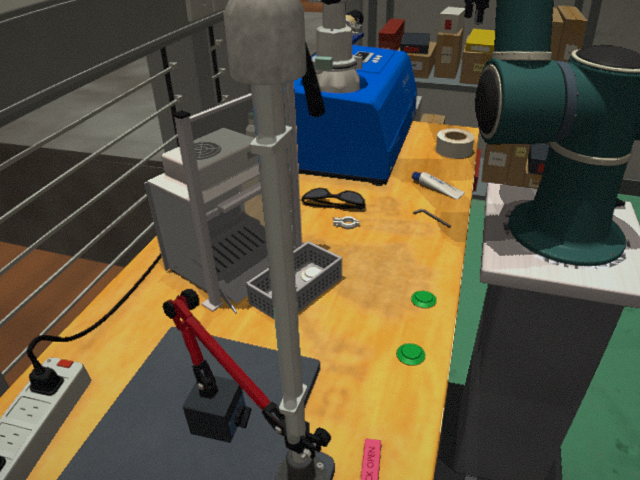

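View pics/top0.png

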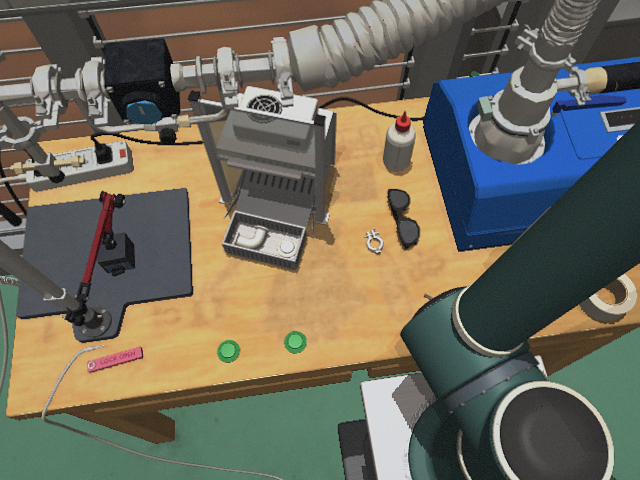

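The side view shows the cabinet at (210,210) with the basket at (295,280), partly hidden by an upright pipe. The top view shows the basket at (264,240), the cabinet guides at about (225,200) and (320,215), the clamp at (374,241), the glasses at (402,218) and the bottle at (399,145). I'll zoom in and turn depth into points next.

```bash
cat > h.py <<'E'
import numpy as np,cv2
from cell import bot
def info(n):
    c=bot.camera_info(n);return np.array(c['mtx']),c['k1'],np.array(c['camera_from_world'])
def ray(n,uv):
    K,k1,T=info(n);uv=np.asarray(uv,float).reshape(-1,2)
    xd=(uv-[K[0,2],K[1,2]])/[K[0,0],K[1,1]]
    x=xd.copy()
    for _ in range(20): x=xd/(1+k1*(x**2).sum(1,keepdims=True))
    dc=np.c_[x[:,0],-x[:,1],-np.ones(len(x))]
    R=T[:3,:3];o=-R.T@T[:3,3]
    return o,dc@R
def pt(n,uv,z):
    o,d=ray(n,uv);t=(z-o[2])/d[:,2];return o+d*t[:,None]
def cloud(n,d):
    v,u=np.mgrid[0:480,0:640];o,r=ray(n,np.c_[u.ravel(),v.ravel()])
    return (o+r*d.ravel()[:,None]).reshape(480,640,3)
def proj(n,P):
    K,k1,T=info(n);P=np.asarray(P,float).reshape(-1,3)
    p=P@T[:3,:3].T+T[:3,3];s=np.c_[p[:,0]/-p[:,2],-p[:,1]/-p[:,2]]
    s=s*(1+k1*(s**2).sum(1,keepdims=True));return s*[K[0,0],K[1,1]]+[K[0,2],K[1,2]]
def zoom(im,x0,y0,x1,y1,f,name):
    c=im[y0:y1,x0:x1,::-1];cv2.imwrite(name,cv2.resize(c,None,fx=f,fy=f,interpolation=cv2.INTER_CUBIC))
E
python3 - <<'E'
from h import *
t=np.load('pics/top0.npy');s=np.load('pics/side0.npy')
zoom(t,190,80,350,280,3,'pics/tz0.png');zoom(s,140,90,380,330,2.5,'pics/sz0.png')
d=np.load('pics/top0d.npy');C=cloud('top',d)
for uv in[(300,300),(100,260),(264,225),(300,235),(268,268),(399,120),(374,250),(275,172),(245,160),(225,200),(320,220),(270,105)]:
    print(uv,C[uv[1],uv[0]].round(1))
for n in('top','side'): print(n,ray(n,[0,0])[0])
E
```

```text
(300, 300) [307.8 241.6  -2. ]
(100, 260) [407.8 578.2  66.6]
(264, 225) [464.1 290.9  11.4]
(300, 235) [435.  224.9   7. ]
(268, 268) [379.8 293.1  -2.8]
(399, 120) [587.6  14.5 124.2]
(374, 250) [383.2  90.3   6.9]
(275, 172) [481.3 255.8 163.5]
(245, 160) [512.  303.7 164.6]
(225, 200) [529.2 361.   13.5]
(320, 220) [459.3 182.6  11.3]
(270, 105) [583.8 249.2 211.7]
top [-21.86361473 250.2258411  930.13407766]
side [200.01755191 863.8199912  523.72658915]
```

View pics/tz0.png

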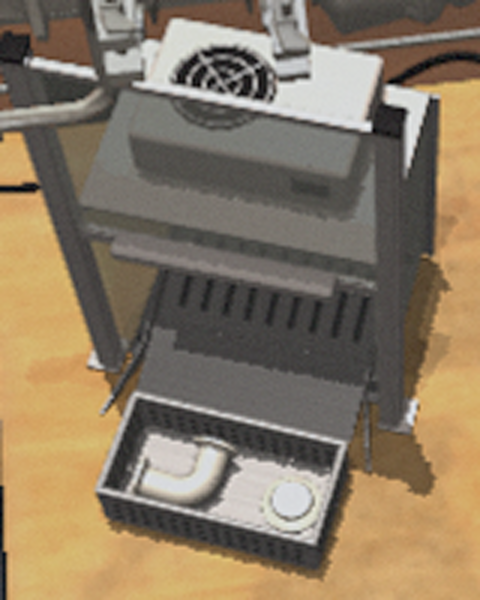

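View pics/sz0.png

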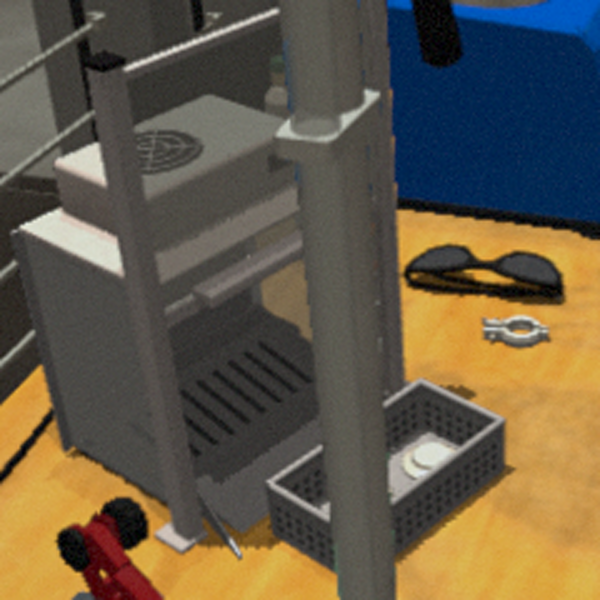

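Run:
```python
from h import *
t=np.load('pics/top0.npy')
zoom(t,215,190,315,275,8,'pics/tb0.png')
zoom(t,205,140,335,225,6,'pics/tc0.png')
d=np.load('pics/top0d.npy');C=cloud('top',d)
v,u=np.mgrid[0:480,0:640]
m=(u>210)&(u<315)&(v>200)&(v<275)&(C[...,2]>33)&(C[...,2]<46)
P=C[m];print(len(P),np.median(P[:,2]))
print(cv2.minAreaRect(P[:,:2].astype(np.float32)))
m2=(u>220)&(u<315)&(v>150)&(v<185)&(C[...,2]>155)&(C[...,2]<172)
P=C[m2];print(len(P),np.median(P[:,2]),cv2.minAreaRect(P[:,:2].astype(np.float32)))
o=np.zeros((480,640,3),np.uint8);o[m]=[0,255,0];o[m2]=[255,0,0]
zoom(np.maximum(o,t//2),190,140,350,280,4,'pics/m0.png')
```

```text
664 39.86485382197782
((427.76824951171875, 292.0674743652344), (142.70852661132812, 75.45932006835938), 66.57034301757812)
1060 163.2087414317685 ((492.3442687988281, 270.8637390136719), (166.09361267089844, 19.706958770751953), 68.06600189208984)
```

View pics/tb0.png

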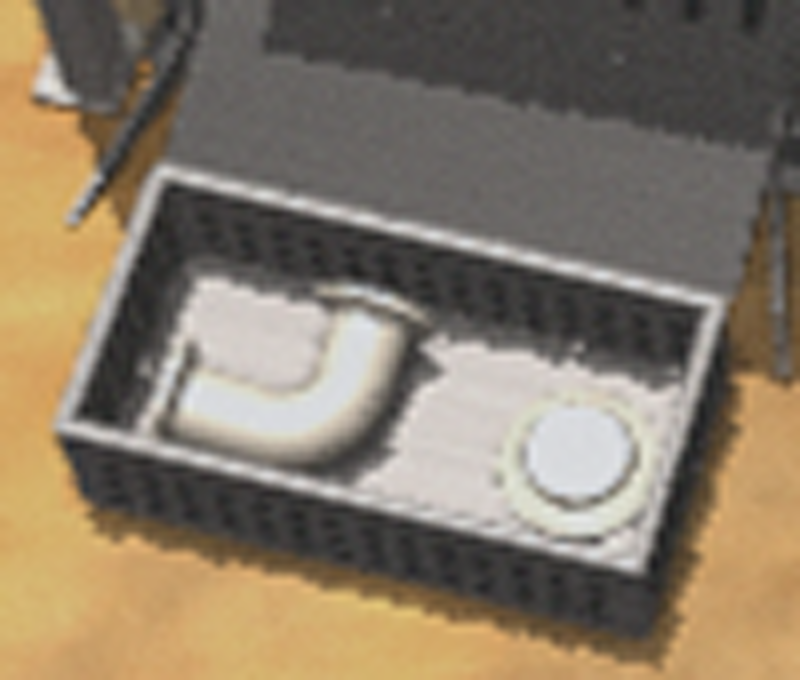

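View pics/tc0.png

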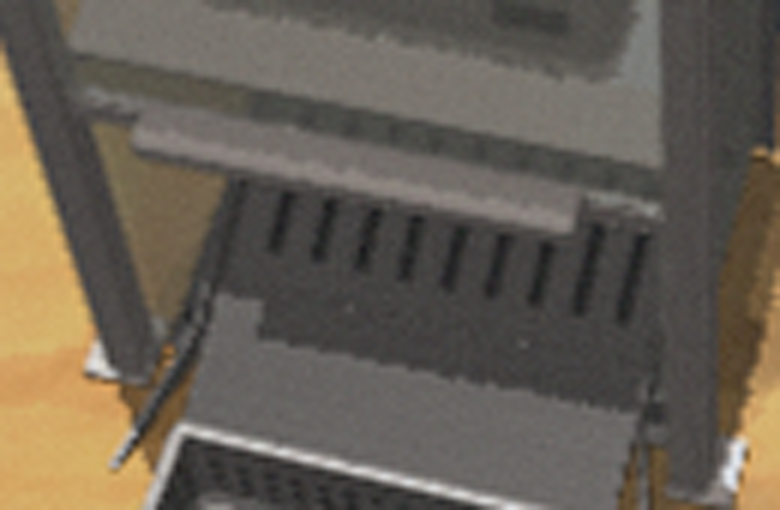

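View pics/m0.png

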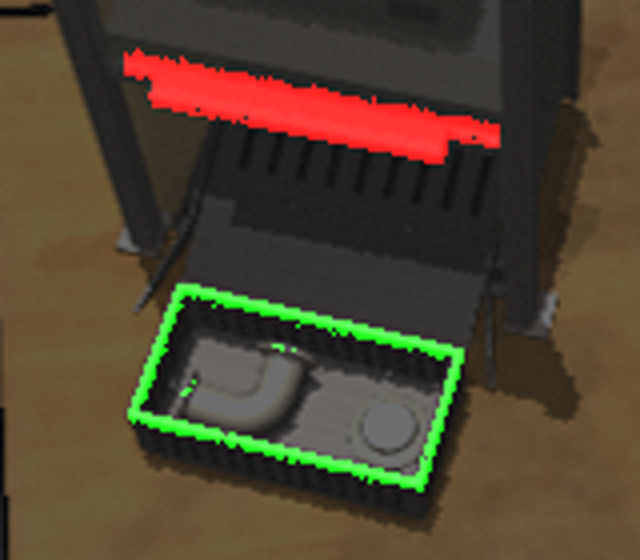

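Run:
```python
from h import *
def f(l,z,x0=0,y0=0,s=1):
    p=pt('top',np.array(l)/s+[x0,y0],z)[:,:2];return p
caps=f([(14,45),(389,120)],306,190,80,3);print('caps',caps,np.linalg.norm(caps[0]-caps[1]),caps.mean(0))
bar=f([(133,120),(578,200),(133,145),(578,225)],163,205,140,6);print('bar',bar, np.linalg.norm(bar[0]-bar[1]))
for q in (caps,bar[:2],bar[2:]):
    v=q[0]-q[1];print('yaw',np.degrees(np.arctan2(v[1],v[0]))-90)
bk=f([(163,172),(723,296),(645,575),(62,430)],40,215,190,8);print('basket rim',bk,bk.mean(0))
for i in range(4):
    v=bk[i]-bk[(i+1)%4];print(np.linalg.norm(v),np.degrees(np.arctan2(v[1],v[0])))
side=np.load('pics/side0.npy')
# cloud of bar
d=np.load('pics/top0d.npy');C=cloud('top',d);v,u=np.mgrid[0:480,0:640]
m=(u>228)&(u<300)&(v>150)&(v<185)&(C[...,2]>158)&(C[...,2]<172)
P=C[m][:,:2]
for yaw in(-22,-21,-23):
    a=np.radians(yaw);e=np.array([np.cos(a),np.sin(a)]);n=np.array([-e[1],e[0]])
    print(yaw,np.percentile(P@e,[1,50,99]),np.percentile(P@n,[0.5,99.5]))
```

```text
caps [[538.55712403 357.55966171]
 [466.78639936 181.20169986]] 190.40264606825139 [502.6717617  269.38068079]
bar [[517.42828067 333.8865101 ]
 [472.56777689 212.08269807]
 [508.95998814 334.48619685]
 [464.36905769 213.15104178]] 129.80228589669957
yaw -22.14438165315626
yaw -20.218818496533288
yaw -20.178488644628032
basket rim [[485.40835825 340.18815669]
 [433.65727308 213.76296976]
 [366.05469131 240.54837658]
 [421.40939145 368.20646668]] [426.63242852 290.67649243]
136.60711074622608 67.7386743022668
72.71565911331008 -21.61439670247952
139.14284312908362 -113.44236808066505
69.86339131277448 156.35652540806322
-22 [346.21267762 356.18456814 364.11598573] [376.3793567  501.44685223]
-21 [353.53552711 363.86910567 371.67356555] [370.25961765 495.05435526]
-23 [338.21001596 348.65519297 356.71820234] [382.38444694 507.68660363]
```

Run:
```python
from h import *
for n in('top','side'):
    d=np.load(f'pics/{n}0d.npy');C=cloud(n,d).reshape(-1,3);ok=d.ravel()>0
    P=C[ok&(C[:,2]>60)&(np.abs(C[:,0])<900)&(np.abs(C[:,1])<1000)]
    print(n,'cells x,y(100mm): zmin/zmax, count')
    for x in range(-100,800,100):
        r=[]
        for y in range(-700,900,100):
            q=P[(P[:,0]>=x)&(P[:,0]<x+100)&(P[:,1]>=y)&(P[:,1]<y+100)]
            r.append(f'{np.percentile(q[:,2],2):.0f}-{np.percentile(q[:,2],98):.0f}' if len(q)>15 else '.')
        print(x,' '.join(f'{s:>9}' for s in r))
```

```text
top cells x,y(100mm): zmin/zmax, count
-100         .         .         .         .         .         .   321-337    81-337         .         .         .         .         .         .         .         .
0         .         .         .         .         .         .   289-337    85-336   244-266         .         .         .         .         .         .         .
100         .         .         .         .         .         .   308-611   291-580   243-297         .         .         .         .         .         .         .
200         .         .         .         .         .         .         .         .   573-603   569-602   523-604   530-599    92-407    90-108         .         .
300         .         .         .         .   146-192    68-191    64-190   593-622   586-623   533-608   522-605   467-599    63-484   101-308         .         .
400         .         .         .   193-310   174-311   172-470    67-260         .    72-308   158-299   155-165         .    63-172         .         .         .
500         .         .         .   196-306   182-308   164-380    66-257    6
[... 1228 characters left out ...]
-462   100-438    71-480         .         .
400         .         .   191-201   191-310   191-312   187-353    63-254         .    65-296   159-300   159-167         .    62-173         .         .         .
500         .         .   200-204   199-202         .   192-363    63-256         .     61-89   166-300    70-303         .         .         .         .         .
600         .         .         .         .         .         .         .         .         .   174-211    63-175         .     60-99         .         .         .
700         .         .         .    89-125    89-128   126-354   131-372   321-390   321-407   322-424   323-444   322-446         .         .         .         .
```

Call:
{"api": "play_rows", "payload": {"motion": [{"gripper": -1, "delta_pos": [0, -2, -0.5], "dr": [0, 0, 0]}, {"gripper": -1, "delta_pos": [0, -5, -1.2], "dr": [0, 0, 0]}, {"gripper": -1, "delta_pos": [0, -8, -2], "dr": [0, 0, 0]}, {"gripper": -1, "delta_pos": [0, -11, -3], "dr": [0, 0, 0]}, {"gripper": -1, "delta_pos": [0, -14, -4], "dr": [0, 0, 0]}, {"gripper": -1, "delta_pos": [0, -17, -5], "dr": [0, 0, 0]}, {"gripper": -1, "delta_pos": [0, -20, -5], "dr": [0, 0, 0]}, {"gripper": -1, "delta_pos": [0, -20, -5], "dr": [0, 0, 0]}]}}

```text
time_s: 0.77
eef_pos: [164.4, -440.7, 281.3]
tool_rot: [0.984, 0.177, -0.0, -0.001]
force: [0.3, 0.2, -0.1]
width: 85.3
```

```bash
cat > log.py <<'E'
from h import *
import json
s=bot.sense();r={k:np.round(v,5).tolist() for k,v in s.items()}
open('log.jsonl','a').write(json.dumps(r)+'\n');print({k:np.round(v,3).tolist() for k,v in s.items() if k in('time_s','joints','eef_pos','tool_rot','force','width')})
E
python3 log.py
```

```text
{'time_s': 0.767, 'joints': [-1.267, -0.159, 1.956, -0.0, 1.347, -0.053], 'eef_pos': [164.439, -440.725, 281.276], 'tool_rot': [0.984, 0.177, -0.0, -0.001], 'force': [0.335, 0.21, -0.131], 'width': 85.306}
```

Call:
{"api": "play_rows", "payload": {"motion": [{"gripper": -1, "delta_pos": [0, 0, -1], "dr": [-0.1, 0, 0]}, {"gripper": -1, "delta_pos": [0, 0, -2], "dr": [-0.2, 0, 0]}, {"gripper": -1, "delta_pos": [0, 0, -3], "dr": [-0.3, 0, 0]}, {"gripper": -1, "delta_pos": [0, 0, -3], "dr": [-0.4, 0, 0]}, {"gripper": -1, "delta_pos": [0, 0, -3], "dr": [-0.5, 0, 0]}, {"gripper": -1, "delta_pos": [0, 0, -3], "dr": [-0.6, 0, 0]}, {"gripper": -1, "delta_pos": [0, 0, -3], "dr": [-0.6, 0, 0]}]}}

```text
time_s: 1.35
eef_pos: [164.6, -440.8, 305.6]
tool_rot: [0.941, 0.17, 0.052, 0.289]
force: [0.9, 1.1, -1.9]
width: 85.3
```

```bash
python3 log.py
```

```text
{'time_s': 1.35, 'joints': [-1.304, -0.592, 2.308, 0.069, 0.833, -0.12], 'eef_pos': [164.638, -440.847, 305.575], 'tool_rot': [0.941, 0.17, 0.052, 0.289], 'force': [0.862, 1.142, -1.943], 'width': 85.283}
```

Call:
{"api": "play_rows", "payload": {"motion": [{"gripper": -1, "delta_pos": [0, 0, 0], "dr": [-0.1, 0, 0]}, {"gripper": -1, "delta_pos": [0, -1, 2], "dr": [-0.2, 0, 0]}, {"gripper": -1, "delta_pos": [0, -2, 4], "dr": [-0.3, 0, 0]}, {"gripper": -1, "delta_pos": [0, -2, 6], "dr": [-0.4, 0, 0]}, {"gripper": -1, "delta_pos": [0, -2, 6], "dr": [-0.4, 0, 0]}]}}

```text
time_s: 1.77
eef_pos: [179.0, -481.2, 268.6]
tool_rot: [0.869, 0.156, 0.083, 0.462]
force: [0.9, 1.2, -0.6]
width: 85.3
```

```bash
python3 log.py
```

```text
{'time_s': 1.767, 'joints': [-1.325, -0.641, 2.569, 0.369, 0.257, -0.419], 'eef_pos': [179.012, -481.17, 268.57], 'tool_rot': [0.869, 0.156, 0.083, 0.462], 'force': [0.876, 1.247, -0.626], 'width': 85.345}
```

```bash
cat > kin.py <<'E'
import numpy as np,json
from scipy.spatial.transform import Rotation as R
from scipy.optimize import least_squares
def T(x=0,y=0,z=0,ax=None,a=0):
    M=np.eye(4);M[:3,3]=[x,y,z]
    if ax: M[:3,:3]=R.from_euler(ax,a).as_matrix()
    return M
def fk(q,p,s4=1,s6=1,full=False):
    d1,a1,o2,a2,a3,d4,a5,d6,psi=p
    A=T(ax='z',a=q[0])@T(a1,o2,d1);sh=A[:3,3]
    A=A@T(ax='y',a=q[1])@T(0,0,a2);el=A[:3,3]
    A=A@T(ax='y',a=q[2])@T(a3,0,0);el2=A[:3,3]
    A=A@T(0,0,d4)@T(ax='z',a=s4*q[3]);wr=A[:3,3]
    A=A@T(ax='y',a=q[4])@T(a5,0,0);w2=A[:3,3]
    A=A@T(ax='z',a=s6*q[5]+psi)@T(0,0,d6)
    return (A,np.array([sh,el,el2,wr,w2,A[:3,3]])) if full else A
E
cat > fit.py <<'E'
from kin import *
D=[dict(joints=[-1.251,.265,1.605,0,1.274,-.037],eef_pos=[235.5,-631.8,229.94],tool_rot=[.984,.177,0,-.001])]
D+=[json.loads(l) for l in open('log.jsonl')]
best=None
for s4 in(1,-1):
  for s6 in(1,-1):
    for psi in np.arange(0,6.2,1.57):
      def f(p):
        r=[]
        for d in D:
            A=fk(d['joints'],p,s4,s6);r+=list(A[:3,3]-d['eef_pos'])
            r+=list(300*(R.from_matrix(A[:3,:3]).inv()*R.from_quat(d['tool_rot'])).as_rotvec())
        return np.array(r+list((np.array(p[:8])-[350,0,0,400,0,400,0,250])*1e-3))
      o=least_squares(f,[350,0,0,400,0,400,0,250,psi])
      if best is None or o.cost<best[0]: best=(o.cost,s4,s6,o.x,f(o.x))
print(best[:3],best[3].round(2));print(best[4][:-8].reshape(-1,6).round(1))
json.dump([best[1],best[2],best[3].tolist()],open('kin.json','w'))
E
python3 fit.py
```

```text
(np.float64(0.06794384391054518), 1, 1) [ 2.5176e+02 -1.2000e-01  2.4920e+01  5.1180e+02  1.2800e+00  5.6621e+02
 -4.0000e-02  3.4761e+02  1.5700e+00]
[[-0.  -0.   0.  -0.1  0.1  0.2]
 [ 0.   0.  -0.   0.  -0.  -0.1]
 [ 0.  -0.   0.  -0.  -0.  -0.1]
 [-0.  -0.  -0.   0.  -0.  -0.1]]
```

```bash
cat > plan.py <<'E'
from h import *
from kin import *
s4,s6,P=json.load(open('kin.json'))
LO=np.array([-2.63,-.94,.31,-1.31,0,-2.55]);HI=np.array([2.63,2.18,2.57,4.45,2.66,2.55])
YAW=np.radians(-22);EX=np.array([np.cos(YAW),np.sin(YAW),0]);EY=np.array([-EX[1],EX[0],0]);LIP=np.array([530.5,258.5,0])
def cab(x,y,z): return LIP+EX*x+EY*y+[0,0,z]
def rot(p,yaw=YAW,sg=1):
    e=np.array([np.cos(yaw),np.sin(yaw),0]);z=np.cos(p)*e-[0,0,np.sin(p)];y=sg*np.array([-e[1],e[0],0])
    return np.c_[np.cross(y,z),y,z]
def ik(pos,Rm,q0):
    def f(q):
        A=fk(q,P,s4,s6);return np.r_[A[:3,3]-pos,300*R.from_matrix(A[:3,:3].T@Rm).as_rotvec()]
    best=None
    for k in range(6):
        s=np.clip(np.array(q0)+(np.random.default_rng(k).normal(0,.5,6) if k else 0),LO+.01,HI-.01)
        o=least_squares(f,s,bounds=(LO,HI))
        if best is None or o.cost<best.cost-1e-6: best=o
        if best.cost<1e-3: break
    return best.x,np.sqrt(2*best.cost)
def segd(X,a,b):
    t=np.clip((X-a)@(b-a)/max((b-a)@(b-a),1e-9),0,1);return np.linalg.norm(X-a-t[:,None]*(b-a),axis=1)
def links(q): return fk(q,P,s4,s6,full=True)[1]
def obstacles():
    L=links([-1.251,.265,1.605,0,1.274,-.037]);out=[]
    for n in('top','side'):
        d=np.load(f'pics/{n}0d.npy');C=cloud(n,d)[::2,::2].reshape(-1,3);C=C[(d[::2,::2].ravel()>0)]
        C=C[(C[:,2]>-10)&(C[:,2]<900)&(np.abs(C[:,0])<900)&(np.abs(C[:,1])<900)]
        base=np.hypot(C[:,0],C[:,1])<190
        C=C[~base]
        for i in range(5):
            pts=[(L[i],L[i+1])]
            for a,b in pts: C=C[segd(C,a,b)>150]
        out.append(C)
    return np.vstack(out)
def clear(q,O):
    L=links(q);r=[]
    for i in(0,2,4):
        a,b=L[i],L[i+1]
        if i==4: b=b+(a-b)*73/348   # up to gripper body front
        d=segd(O,a,b);k=d.argmin();r.append((round(float(d[k])),O[k].round().tolist()))
    return r
E
python3 - <<'E'
from plan import *
O=obstacles();print(len(O))
q0=[.9,-.3,2.2,0.3,.6,0]
for sg in(1,-1):
  for p in(25,30,35,40):
    for x,z in((-190,60),(5,28)):
      q,e=ik(cab(x,-3,z),rot(np.radians(p),sg=sg),q0)
      print(sg,p,x,q.round(2),round(e,2),clear(q,O) if e<1 else '')
E
```

```text
92755
1 25 -190 [ 1.38  0.42  2.28 -1.21  1.26  1.11] 0.0 [(192, [155.0, 110.0, 289.0]), (238, [181.0, 439.0, 1.0]), (89, [299.0, 355.0, 3.0])]
1 25 5 [ 0.97  0.46  2.16 -1.31  1.09  0.89] 63.3 
1 30 -190 [ 1.35  0.35  2.29 -1.17  1.19  1.04] 0.0 [(194, [155.0, 110.0, 289.0]), (243, [274.0, 231.0, 587.0]), (94, [299.0, 355.0, 3.0])]
1 30 5 [ 0.92  0.4   2.19 -1.31  1.    0.83] 49.09 
1 35 -190 [ 1.31  0.29  2.3  -1.13  1.12  0.95] 0.0 [(196, [156.0, 109.0, 289.0]), (235, [274.0, 231.0, 587.0]), (99, [299.0, 355.0, 3.0])]
1 35 5 [ 0.88  0.36  2.21 -1.31  0.91  0.78] 33.74 
1 40 -190 [ 1.27  0.23  2.3  -1.07  1.06  0.86] 0.0 [(197, [156.0, 109.0, 289.0]), (227, [274.0, 231.0, 587.0]), (105, [299.0, 355.0, 3.0])]
1 40 5 [ 0.84  0.32  2.24 -1.31  0.82  0.73] 17.42 
-1 25 -190 [ 1.38  0.42  2.28 -1.21  1.26 -2.03] 0.0 [(192, [155.0, 110.0, 289.0]), (238, [181.0, 439.0, 1.0]), (89, [299.0, 355.0, 3.0])]
-1 25 5 [ 0.89  0.49  2.35  4.45  1.06 -1.84] 33.22 
-1 30 -190 [ 1.35  0.35  2.29 -1.17  1.19 -2.1 ] 0.0 [(194, [155.0, 110.0, 289.0]), (243, [274.0, 231.0, 587.0]), (94, [299.0, 355.0, 3.0])]
-1 30 5 [ 0.85  0.43  2.37  4.45  0.96 -1.88] 38.93 
-1 35 -190 [ 1.31  0.29  2.3  -1.13  1.12 -2.19] 0.0 [(196, [156.0, 109.0, 289.0]), (235, [274.0, 231.0, 587.0]), (99, [299.0, 355.0, 3.0])]
-1 35 5 [ 0.88  0.36  2.21 -1.31  0.91 -2.37] 33.74 
-1 40 -190 [ 1.27  0.23  2.3  -1.07  1.06 -2.28] 0.0 [(197, [156.0, 109.0, 289.0]), (227, [274.0, 231.0, 587.0]), (105, [299.0, 355.0, 3.0])]
-1 40 5 [ 0.84  0.32  2.24 -1.31  0.82 -2.41] 17.42
```

Run:
```python
from plan import *
q0=[.9,.2,2.2,-1,.8,.7]
for p in(35,40,45,50):
  for yw in(-22,-15,-10,-5,0,10):
    q,e=ik(cab(8,0,30),rot(np.radians(p),np.radians(yw)),q0)
    print(p,yw,q.round(2),round(e,2))
```

```text
35 -22 [ 0.87  0.36  2.21 -1.31  0.91  0.77] 33.34
35 -15 [ 0.85  0.29  2.24 -1.31  0.82  0.64] 52.72
35 -10 [ 0.81  0.24  2.27 -1.31  0.74  0.54] 64.76
35 -5 [ 0.77  0.18  2.29 -1.31  0.65  0.43] 74.86
35 0 [ 0.71  0.13  2.33 -1.31  0.53  0.3 ] 82.59
35 10 [ 0.54  0.03  2.39 -1.31  0.24  0.02] 89.62
40 -22 [ 0.83  0.32  2.23 -1.31  0.82  0.72] 16.86
40 -15 [ 0.8   0.26  2.26 -1.31  0.74  0.6 ] 34.05
40 -10 [ 0.77  0.22  2.28 -1.31  0.66  0.5 ] 44.55
40 -5 [ 0.72  0.17  2.31 -1.31  0.58  0.39] 53.24
40 0 [ 0.67  0.13  2.33 -1.31  0.47  0.27] 59.84
40 10 [ 0.53  0.05  2.39 -1.31  0.24  0.02] 65.92
45 -22 [ 0.79  0.29  2.25 -1.31  0.74  0.68] 0.0
45 -15 [ 0.76  0.24  2.28 -1.31  0.66  0.56] 14.71
45 -10 [ 0.73  0.2   2.3  -1.31  0.59  0.46] 23.82
45 -5 [ 0.69  0.16  2.32 -1.31  0.51  0.36] 31.29
45 0 [ 0.64  0.13  2.34 -1.31  0.43  0.25] 36.93
45 10 [ 0.53  0.08  2.38 -1.31  0.23  0.02] 42.22
50 -22 [ 0.75  0.26  2.23 -1.17  0.68  0.52] 0.0
50 -15 [ 0.72  0.22  2.28 -1.26  0.59  0.48] 0.0
50 -10 [ 0.69  0.19  2.31 -1.31  0.53  0.43] 2.7
50 -5 [ 0.65  0.16  2.33 -1.31  0.46  0.34] 9.1
50 0 [ 0.61  0.14  2.34 -1.31  0.38  0.23] 13.92
50 10 [ 0.52  0.1   2.38 -1.31  0.21  0.02] 18.5
```

Run:
```python
from plan import *
q0=[.9,.2,2.2,-1,.8,.7]
for z in (20,30):
 for p in(35,40,43,46):
  for yw in(-22,-30,-40,-50):
    q,e=ik(cab(6,0,z),rot(np.radians(p),np.radians(yw)),q0)
    print(z,p,yw,q.round(2),round(e,2))
```

```text
20 35 -22 [ 0.88  0.38  2.2  -1.31  0.91  0.78] 35.58
20 35 -30 [ 0.89  0.44  2.17 -1.31  0.98  0.9 ] 10.41
20 35 -40 [ 0.9   0.5   2.09 -1.2   1.07  0.93] 0.0
20 35 -50 [ 0.89  0.56  1.98 -1.06  1.18  0.92] 0.0
20 40 -22 [ 0.84  0.34  2.23 -1.31  0.82  0.74] 19.46
20 40 -30 [ 0.86  0.39  2.19 -1.29  0.9   0.84] 0.0
20 40 -40 [ 0.86  0.45  2.09 -1.14  1.01  0.84] 0.0
20 40 -50 [ 0.86  0.51  1.99 -1.    1.11  0.85] 0.0
20 43 -22 [ 0.81  0.32  2.24 -1.31  0.77  0.71] 9.38
20 43 -30 [ 0.83  0.37  2.19 -1.24  0.86  0.77] 0.0
20 43 -40 [ 0.84  0.43  2.09 -1.09  0.97  0.78] 0.0
20 43 -50 [ 0.84  0.48  2.   -0.97  1.07  0.81] 0.0
20 46 -22 [ 0.78  0.3   2.25 -1.3   0.72  0.68] 0.0
20 46 -30 [ 0.81  0.34  2.18 -1.18  0.82  0.7 ] 0.0
20 46 -40 [ 0.82  0.4   2.09 -1.04  0.93  0.72] 0.0
20 46 -50 [ 0.82  0.46  2.   -0.93  1.04  0.76] 0.0
30 35 -22 [ 0.88  0.36  2.21 -1.31  0.91  0.77] 32.89
30 35 -30 [ 0.89  0.42  2.18 -1.31  0.98  0.89] 8.01
30 35 -40 [ 0.9   0.48  2.09 -1.19  1.08  0.91] 0.0
30 35 -50 [ 0.89  0.54  1.98 -1.05  1.18  0.91] 0.0
30 40 -22 [ 0.84  0.32  2.23 -1.31  0.82  0.73] 16.49
30 40 -30 [ 0.86  0.37  2.19 -1.28  0.9   0.82] 0.0
30 40 -40 [ 0.86  0.43  2.09 -1.13  1.01  0.82] 0.0
30 40 -50 [ 0.86  0.49  1.99 -1.    1.12  0.84] 0.0
30 43 -22 [ 0.81  0.3   2.25 -1.31  0.77  0.7 ] 6.27
30 43 -30 [ 0.83  0.35  2.19 -1.22  0.86  0.75] 0.0
30 43 -40 [ 0.84  0.41  2.09 -1.08  0.98  0.76] 0.0
30 43 -50 [ 0.84  0.47  2.   -0.96  1.08  0.79] 0.0
30 46 -22 [ 0.78  0.28  2.25 -1.28  0.73  0.65] 0.0
30 46 -30 [ 0.81  0.33  2.18 -1.16  0.83  0.67] 0.0
30 46 -40 [ 0.82  0.38  2.09 -1.03  0.94  0.7 ] 0.0
30 46 -50 [ 0.82  0.44  2.   -0.92  1.05  0.74] 0.0
```

Run:
```python
from plan import *
def ov(n,f,x0,y0,x1,y1,out,bc=(427.3,291.3),byaw=-22.8):
    im=np.load(f'pics/{n}0.npy')[:,:,::-1];im=cv2.resize(im[y0:y1,x0:x1],None,fx=f,fy=f,interpolation=cv2.INTER_CUBIC)
    def L(pts,c):
        q=((proj(n,pts)-[x0,y0]+.5)*f-.5).astype(int);cv2.polylines(im,[q.reshape(-1,1,2)],False,c,1)
    L([cab(0,-73,14),cab(0,73,14)],(0,0,255));L([cab(-53,-73,0),cab(-53,73,0)],(0,0,255))
    L([cab(0,-73,14),cab(-53,-73,0)],(0,0,255));L([cab(0,73,14),cab(-53,73,0)],(0,0,255))
    for z in(164,155): L([cab(-30,65,z),cab(-47,65,z),cab(-47,-65,z),cab(-30,-65,z)],(0,255,0))
    for s in(94,-94): L([cab(-30,s,0),cab(-30,s,306)],(255,0,255))
    L([cab(100,102,0),cab(100,102,171),cab(100,-102,171),cab(100,-102,0)],(255,255,0))
    a=np.radians(byaw);ex=np.array([np.cos(a),np.sin(a),0]);ey=np.array([-ex[1],ex[0],0]);c=np.array([*bc,0])
    for z in(0,40): L([c+sx*36*ex+sy*70*ey+[0,0,z] for sx,sy in((1,1),(1,-1),(-1,-1),(-1,1),(1,1))],(255,0,0))
    cv2.imwrite(out,im)
ov('top',4,180,80,340,280,'pics/ovt.png' )
ov('side',3,140,90,380,330,'pics/ovs.png')
```

```text
(no output)
```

View pics/ovt.png

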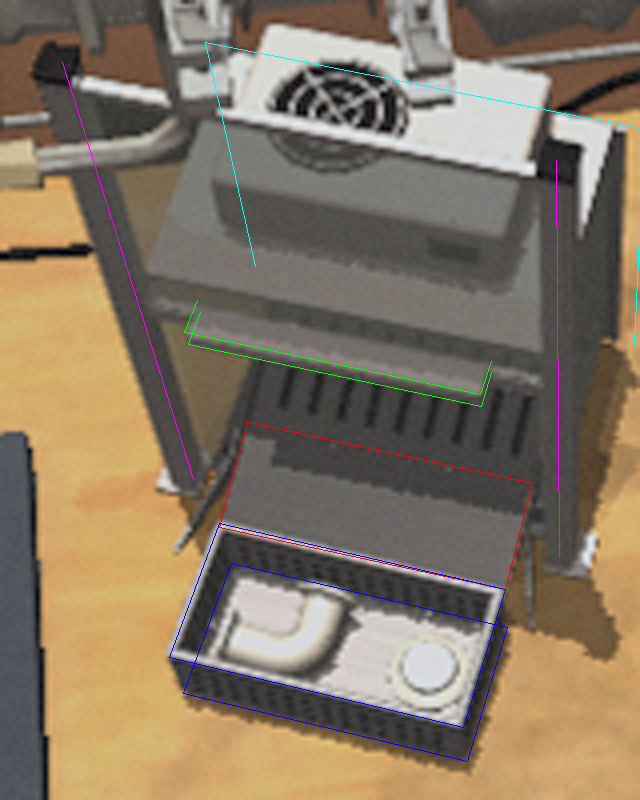

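View pics/ovs.png

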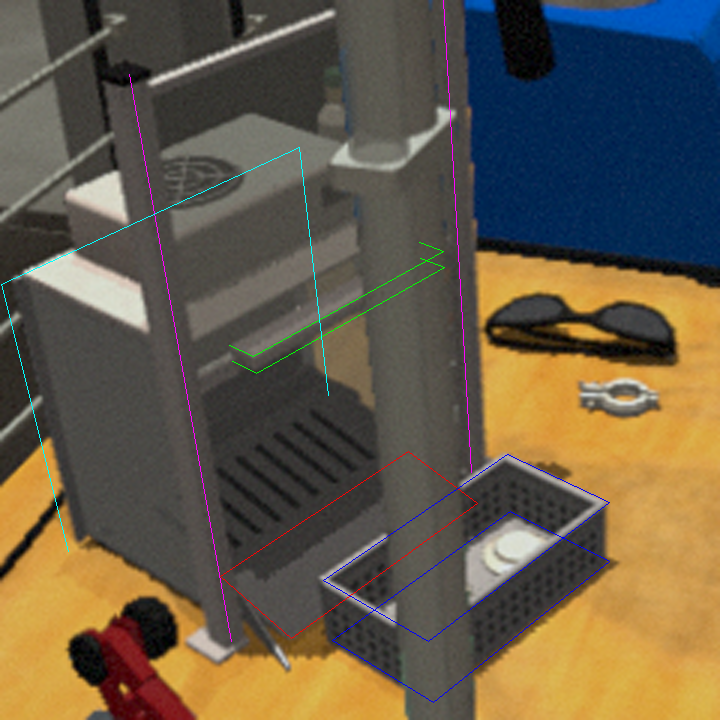

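Run:
```python
import cv2
im=cv2.imread('pics/ovs.png');cv2.imwrite('pics/ovs2.png',cv2.resize(im[200:680,160:460],None,fx=1.9,fy=1.25*1.0) if 0 else cv2.resize(im[210:500,180:400],None,fx=2.6,fy=2.0*1.0))
import numpy as np
s=np.load('pics/side0.npy')[:,:,::-1]
cv2.imwrite('pics/sbar.png',cv2.resize(s[150:230,190:290],None,fx=7,fy=7,interpolation=cv2.INTER_CUBIC))
```

```text
(no output)
```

View pics/sbar.png

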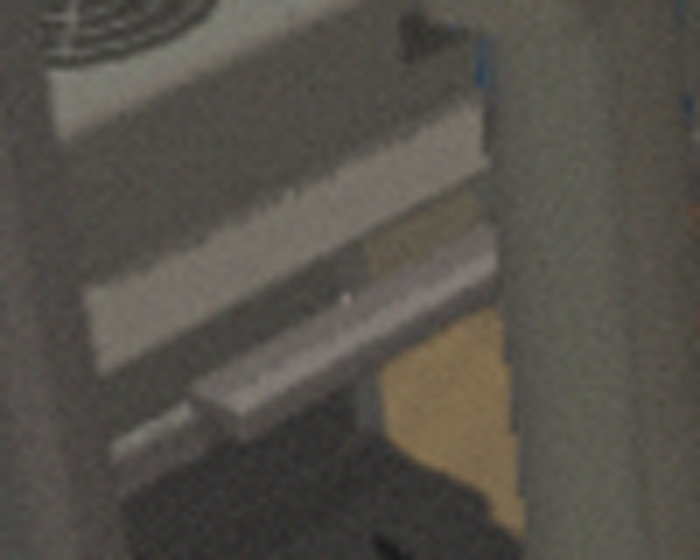

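Run:
```python
from plan import *
def tri(a,b):
    o1,d1=ray('side',a);o2,d2=ray('top',b);d1=d1[0]/np.linalg.norm(d1[0]);d2=d2[0]/np.linalg.norm(d2[0])
    s=np.linalg.lstsq(np.c_[d1,-d2],o2-o1,rcond=None)[0];p,q=o1+s[0]*d1,o2+s[1]*d2
    m=(p+q)/2;w=m-LIP;return m.round(1),np.linalg.norm(p-q).round(1),np.round([w@EX,w@EY,w[2]],1)
for tv in((133,120),(133,135),(133,150)):
    print(tri((238/7+190,412/7+150),np.array(tv)/6+[205,140]))
# cloud of the bar in side & top views in cabinet frame
for n,box in(('side',(217,190,262,212)),('top',(230,155,300,182))):
    d=np.load(f'pics/{n}0d.npy');C=cloud(n,d)[box[1]:box[3],box[0]:box[2]].reshape(-1,3)-LIP
    Q=np.c_[C@EX,C@EY,C[:,2]];m=(Q[:,2]>145)&(Q[:,2]<172)&(Q[:,0]<-15);Q=Q[m]
    print(n,len(Q),np.percentile(Q,[2,25,50,75,98],axis=0).round(1).tolist())
# guides + wall cloud
for n in('side','top'):
    d=np.load(f'pics/{n}0d.npy');C=cloud(n,d).reshape(-1,3)-LIP
    Q=np.c_[C@EX,C@EY,C[:,2]]
    for s in(1,-1):
        m=(abs(Q[:,1]*s-94)<20)&(Q[:,2]>215)&(Q[:,2]<300)&(abs(Q[:,0]+30)<25);q=Q[m]
        if len(q)>20: print(n,s,len(q),np.percentile(q,[3,50,97],axis=0).round(1).tolist())
```

```text
(array([515.2, 333.6, 162.7]), np.float64(4.0), array([-42.3,  63.9, 162.7]))
(array([513. , 334.3, 162.1]), np.float64(0.1), array([-44.7,  63.8, 162.1]))
(array([510.8, 335.1, 161.6]), np.float64(4.2), array([-47. ,  63.6, 161.6]))
side 543 [[-48.5, 0.0, 157.6], [-46.7, 23.1, 162.6], [-42.1, 39.8, 165.3], [-34.0, 54.8, 166.2], [-31.1, 66.6, 171.5]]
top 890 [[-48.5, -59.8, 156.6], [-45.3, -32.1, 161.8], [-39.4, -1.6, 163.2], [-33.6, 29.5, 164.6], [-31.3, 58.1, 171.3]]
side 1 1444 [[-39.2, 75.3, 217.7], [-33.6, 95.8, 259.2], [-25.3, 104.1, 298.1]]
side -1 511 [[-38.4, -99.9, 221.3], [-36.4, -89.9, 263.2], [-30.5, -83.7, 297.2]]
top 1 537 [[-39.8, 75.1, 217.2], [-33.9, 89.5, 268.9], [-29.4, 101.5, 298.7]]
top -1 637 [[-38.5, -102.2, 218.7], [-33.2, -90.1, 262.4], [-28.8, -74.9, 298.9]]
```

Run:
```python
from plan import *
for uv in((241.5,189),(242.5,187.5)):
    w=pt('top',uv,14)[0]-LIP;print(w@EX,w@EY)
d=np.load('pics/top0d.npy');C=cloud('top',d)
# column profile along cabinet x at y=+60,+0: 
for y in(66,30,-30):
    Q=(C-LIP);X=Q@EX;Y=Q@EY;m=(abs(Y-y)<3)&(X>-75)&(X<40)&(Q[...,2]<60)
    i=np.argsort(X[m]);print(y,[(round(a),round(b,1)) for a,b in zip(X[m][i],Q[...,2][m][i])][::3])
```

```text
-8.181929934716864 70.46547279094588
-4.394710476811565 69.57171146898283
66 [(-48, np.float64(0.2)), (-47, np.float64(-0.2)), (-45, np.float64(2.4)), (-43, np.float64(4.1)), (-42, np.float64(4.4)), (-40, np.float64(2.4)), (-37, np.float64(1.2)), (-35, np.float64(5.2)), (-33, np.float64(3.3)), (-32, np.float64(3.7)), (-30, np.float64(5.1)), (-29, np.float64(4.0)), (-26, np.float64(5.9)), (-24, np.float64(6.5)), (-22, np.float64(4.6)), (-21, np.float64(9.6)), (-19, np.float64(9.0)), (-17, np.float64(7.0)), (-16, np.float64(8.6)), (-14, np.float64(9.3)), (-12, np.float64(9.6)), (-10, np.float64(12.0)), (-9, np.float64(6.6)), (-7, np.float64(10.0)), (-5, np.float64(7.5)), (-3, np.float64(11.0)), (2, np.float64(7.2)), (5, np.float64(10.2)), (7, np.float64(6.4)), (9, np.float64(6.9)), (12, np.float64(10.3)), (13, np.float64(8.3)), (16, np.float64(8.8)), (17, np.float64(12.8)), (19, np.float64(11.2)), (22, np.float64(13.1)), (25, np.float64(12.0)), (27, np.float64(13.6)), (29, np.float64(10.5)), (31, np.float64(14.0)), (33, np.float64(16.3)), (35, np.float64(13.9)), (37, np.float64(12.1))]
[... 1658 characters left out ...]
loat64(3.0)), (-27, np.float64(6.3)), (-24, np.float64(3.4)), (-22, np.float64(8.4)), (-20, np.float64(3.7)), (-18, np.float64(7.7)), (-16, np.float64(9.6)), (-14, np.float64(7.0)), (-13, np.float64(7.5)), (-11, np.float64(7.7)), (-9, np.float64(13.4)), (-5, np.float64(14.6)), (-5, np.float64(12.6)), (-3, np.float64(14.6)), (5, np.float64(4.3)), (6, np.float64(4.0)), (9, np.float64(6.2)), (10, np.float64(7.9)), (12, np.float64(10.3)), (15, np.float64(8.4)), (18, np.float64(7.6)), (19, np.float64(10.1)), (22, np.float64(13.8)), (24, np.float64(12.9)), (26, np.float64(14.3)), (28, np.float64(10.1)), (30, np.float64(15.2)), (32, np.float64(13.3)), (34, np.float64(15.2)), (37, np.float64(12.4))]
```

Run:
```python
from plan import *
L=links([-1.251,.265,1.605,0,1.274,-.037]);print(L.round())
for n in('top','side'):
    im=np.load(f'pics/{n}0.npy')[:,:,::-1].copy();q=proj(n,np.vstack([[0,0,0],L]))
    print(n,q.round().tolist())
    for i,p in enumerate(q):
        if 0<=p[0]<640 and 0<=p[1]<480:
            cv2.circle(im,tuple(int(v) for v in p),4,(0,0,255),-1);cv2.putText(im,str(i),tuple(int(v)+4 for v in p),0,.6,(0,255,255),2)
    cv2.imwrite(f'pics/rob_{n}.png',im)
```

```text
[[  24.    8.  252.]
 [  66. -119.  746.]
 [  66. -119.  744.]
 [ 236. -633.  578.]
 [ 236. -633.  578.]
 [ 235. -632.  230.]]
top [[474.0, 460.0], [516.0, 425.0], [1199.0, 125.0], [1194.0, 127.0], [1311.0, 13.0], [1311.0, 13.0], [896.0, 212.0]]
side [[565.0, 231.0], [586.0, 102.0], [597.0, -230.0], [597.0, -229.0], [486.0, -115.0], [486.0, -115.0], [472.0, 25.0]]
```

View pics/rob_top.png

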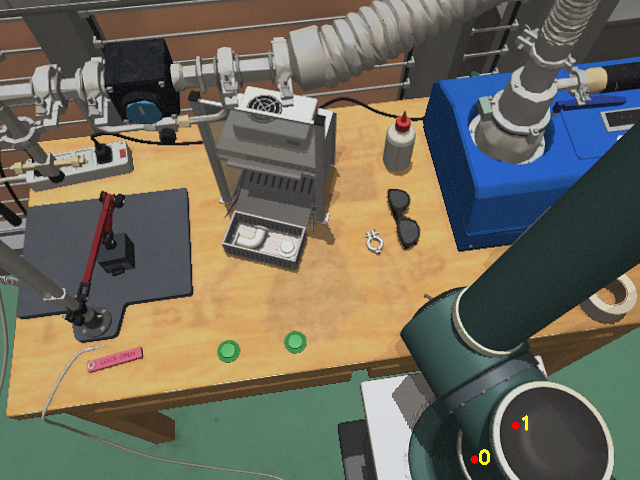

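View pics/rob_side.png

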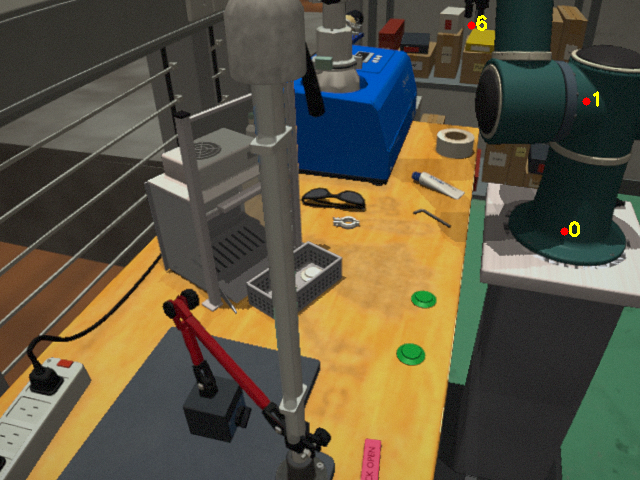

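```bash
cat >> plan.py <<'E'
def dlt(Pa,Ra,Pb,Rb):
    return (Ra.T@(Pb-Pa)/10).round(2),R.from_matrix(Ra.T@Rb).as_rotvec().round(3)
def path(q0,q1,n,O=None):
    A0=fk(q0,P,s4,s6);prev=A0
    for i in range(1,n+1):
        q=np.array(q0)+(np.array(q1)-q0)*i/n;A=fk(q,P,s4,s6);dp,dr=dlt(A0[:3,3],A0[:3,:3],A[:3,3],A[:3,:3])
        st=np.linalg.norm(A[:3,3]-prev[:3,3]);ro=np.linalg.norm(R.from_matrix(prev[:3,:3].T@A[:3,:3]).as_rotvec());prev=A
        print(i,dp.tolist(),dr.tolist(),'step %.0fmm %.3f'%(st,ro),'tcp',A[:3,3].round().tolist(), clear(q,O) if O is not None else '')
E
python3 - <<'E'
from plan import *
O=obstacles();O=O[(O[:,2]>15)]
np.save('O.npy',O)
H=O[(O[:,2]>430)&(O[:,0]>150)]
for y in range(-200,800,100):
    h=H[(H[:,1]>=y)&(H[:,1]<y+100)]
    if len(h)>10: print(y,h.min(0).round(),h.max(0).round())
for q in([-1.3,-.55,2.5,0,np.pi-1.95,0],[-1.3,-.45,2.5,0,np.pi-2.05,0],[-1.3,-.35,2.5,0,np.pi-2.15,0]):
    print(links(q).round()[[1,3,5]].tolist(), np.hypot(*fk(q,P,s4,s6)[:2,3]))
E
```

```text
-200 [ 454. -161.  430.] [ 502. -116.  482.]
-100 [190. -19. 567.] [196.  -8. 611.]
0 [313.  33. 590.] [347. 100. 623.]
100 [290. 100. 567.] [341. 200. 625.]
200 [274. 200. 430.] [718. 300. 610.]
300 [275. 300. 430.] [724. 400. 606.]
400 [277. 400. 430.] [727. 500. 624.]
500 [293. 500. 430.] [318. 600. 487.]
600 [292. 600. 430.] [333. 625. 483.]
[[-48.0, 265.0, 688.0], [93.0, -242.0, 477.0], [93.0, -242.0, 130.0]] 259.12692746289287
[[-36.0, 221.0, 713.0], [99.0, -262.0, 450.0], [99.0, -262.0, 103.0]] 280.26244228861145
[[-23.0, 176.0, 733.0], [104.0, -280.0, 422.0], [104.0, -280.0, 74.0]] 298.63043274206507
```

Run:
```python
from plan import *
O=np.load('O.npy')
qc=json.loads(open('log.jsonl').readlines()[-1])['joints']
qt=[-1.3,-.45,2.5,0,np.pi-2.05,0]
path(qc,qt,10,O)
for j in np.arange(-1.3,1.5,.2):
    q=list(qt);q[0]=j;print(round(j,1),links(q)[5].round(),clear(q,O))
```

```text
1 [0.88, -2.99, 0.32] [0.093, 0.025, 0.006] step 31mm 0.097 tcp [182.0, -465.0, 242.0] [(156, [155.0, 110.0, 289.0]), (162, [191.0, -8.0, 567.0]), (245, [379.0, -403.0, 177.0])]
2 [1.56, -6.03, 0.33] [0.189, 0.044, 0.013] step 31mm 0.097 tcp [183.0, -447.0, 217.0] [(157, [156.0, 109.0, 289.0]), (162, [191.0, -8.0, 567.0]), (235, [379.0, -403.0, 177.0])]
3 [2.04, -9.06, 0.03] [0.285, 0.056, 0.021] step 31mm 0.098 tcp [181.0, -427.0, 193.0] [(157, [156.0, 109.0, 289.0]), (161, [191.0, -8.0, 567.0]), (219, [202.0, -328.0, 42.0])]
4 [2.31, -12.05, -0.59] [0.384, 0.062, 0.029] step 31mm 0.099 tcp [176.0, -405.0, 172.0] [(158, [156.0, 109.0, 289.0]), (160, [191.0, -8.0, 567.0]), (200, [202.0, -328.0, 42.0])]
5 [2.38, -14.95, -1.51] [0.482, 0.062, 0.037] step 30mm 0.099 tcp [168.0, -383.0, 153.0] [(158, [156.0, 109.0, 289.0]), (159, [191.0, -8.0, 567.0]), (184, [202.0, -328.0, 42.0])]
6 [2.26, -17.72, -2.71] [0.582, 0.054, 0.046] step 30mm 0.100 tcp [158.0, -359.0, 137.0] [(158, [156.0, 109.0, 289.0]), (159, [191.0, -8.0, 567.0]), (172, [202.0, -328.0, 42.0])]
7 [1.95, -20.32, -4.19] [0.681
[... 1549 characters left out ...]
 567.0]), (76, [200.0, 43.0, 260.0])]
0.3 [259. 106. 103.] [(183, [149.0, 118.0, 255.0]), (107, [191.0, -8.0, 567.0]), (76, [189.0, 78.0, 257.0])]
0.5 [233. 156. 103.] [(188, [149.0, 118.0, 255.0]), (134, [191.0, -8.0, 567.0]), (78, [182.0, 96.0, 254.0])]
0.7 [197. 199. 103.] [(193, [149.0, 118.0, 255.0]), (147, [281.0, 231.0, 566.0]), (86, [156.0, 123.0, 254.0])]
0.9 [154. 234. 103.] [(197, [149.0, 118.0, 255.0]), (172, [281.0, 231.0, 566.0]), (111, [156.0, 123.0, 254.0])]
1.1 [104. 260. 103.] [(202, [149.0, 118.0, 255.0]), (200, [191.0, -8.0, 567.0]), (146, [156.0, 123.0, 254.0])]
1.3 [ 51. 276. 103.] [(206, [149.0, 118.0, 255.0]), (212, [191.0, -8.0, 567.0]), (184, [148.0, 120.0, 263.0])]
```

Call:
{"api": "play_rows", "payload": {"motion": [{"gripper": -0.4, "delta_pos": [0.9, -3, 0.3], "dr": [0.09, 0.03, 0.01]}, {"gripper": -0.4, "delta_pos": [1.6, -6, 0.3], "dr": [0.19, 0.04, 0.01]}, {"gripper": -0.4, "delta_pos": [2, -9, 0], "dr": [0.285, 0.06, 0.02]}, {"gripper": -0.4, "delta_pos": [2.3, -12, -0.6], "dr": [0.385, 0.06, 0.03]}, {"gripper": -0.4, "delta_pos": [2.4, -15, -1.5], "dr": [0.48, 0.06, 0.04]}, {"gripper": -0.4, "delta_pos": [2.3, -17.7, -2.7], "dr": [0.58, 0.05, 0.05]}, {"gripper": -0.4, "delta_pos": [2, -20.3, -4.2], "dr": [0.68, 0.04, 0.05]}, {"gripper": -0.4, "delta_pos": [1.5, -22.7, -5.9], "dr": [0.78, 0.02, 0.06]}, {"gripper": -0.4, "delta_pos": [0.8, -24.9, -7.9], "dr": [0.88, -0.01, 0.07]}, {"gripper": -0.4, "delta_pos": [0.1, -26.8, -10], "dr": [0.975, -0.04, 0.08]}, {"gripper": -0.4, "delta_pos": [0.1, -26.8, -10], "dr": [0.975, -0.04, 0.08]}]}}

```text
time_s: 2.68
eef_pos: [96.9, -259.4, 102.7]
tool_rot: [0.991, 0.134, -0.001, -0.005]
force: [1.0, -0.1, -0.3]
width: 60.2
```

```bash
python3 log.py; python3 fit.py
python3 - <<'E'
from plan import *
q=json.loads(open('log.jsonl').readlines()[-1])['joints']
q2=list(q);q2[0]=0.1
path(q,q2,12)
q3=list(q2);q3[0]=1.3
path(q2,q3,12)
E
```

```text
{'time_s': 2.683, 'joints': [-1.302, -0.449, 2.5, -0.001, 1.101, -0.001], 'eef_pos': [96.865, -259.392, 102.694], 'tool_rot': [0.991, 0.134, -0.001, -0.005], 'force': [0.958, -0.124, -0.344], 'width': 60.215}
(np.float64(0.0698961406041538), 1, 1) [ 2.5192e+02 -5.0000e-02  2.4910e+01  5.1185e+02  1.4500e+00  5.6619e+02
 -2.0000e-02  3.4765e+02  1.5700e+00]
[[-0.  -0.   0.  -0.1  0.1  0.2]
 [ 0.   0.  -0.   0.  -0.  -0.1]
 [ 0.  -0.  -0.  -0.  -0.  -0.1]
 [-0.   0.  -0.   0.  -0.  -0.1]
 [ 0.  -0.  -0.  -0.  -0.  -0. ]]
1 [3.2, -0.47, 0.0] [-0.0, -0.001, -0.117] step 32mm 0.117 tcp [126.0, -246.0, 103.0] 
2 [6.32, -1.31, 0.01] [-0.0, -0.002, -0.234] step 32mm 0.117 tcp [154.0, -230.0, 103.0] 
3 [9.32, -2.51, 0.02] [-0.0, -0.003, -0.351] step 32mm 0.117 tcp [180.0, -210.0, 103.0] 
4 [12.17, -4.05, 0.03] [-0.0, -0.005, -0.467] step 32mm 0.117 tcp [203.0, -188.0, 103.0] 
5 [14.81, -5.92, 0.05] [-0.001, -0.006, -0.584] step 32mm 0.117 tcp [224.0, -163.0, 103.0] 
6 [17.22, -8.08, 0.06] [-0.001, -0.007, -0.701] step 32mm 0.117 tcp [241.0, -136.0, 103.0] 
7 [19.36, -10.5, 0.09] [-0.001, -0.0
[... 867 characters left out ...]
4.54, 0.03] [-0.0, -0.005, -0.5] step 28mm 0.100 tcp [214.0, 176.0, 103.0] 
6 [15.15, -6.19, 0.05] [-0.001, -0.006, -0.6] step 28mm 0.100 tcp [195.0, 196.0, 103.0] 
7 [17.2, -8.05, 0.06] [-0.001, -0.007, -0.7] step 28mm 0.100 tcp [175.0, 215.0, 103.0] 
8 [19.05, -10.11, 0.08] [-0.001, -0.008, -0.8] step 28mm 0.100 tcp [152.0, 231.0, 103.0] 
9 [20.69, -12.34, 0.1] [-0.001, -0.009, -0.9] step 28mm 0.100 tcp [128.0, 245.0, 103.0] 
10 [22.09, -14.73, 0.13] [-0.001, -0.01, -1.0] step 28mm 0.100 tcp [103.0, 257.0, 103.0] 
11 [23.25, -17.24, 0.15] [-0.001, -0.011, -1.1] step 28mm 0.100 tcp [77.0, 266.0, 103.0] 
12 [24.16, -19.85, 0.17] [-0.001, -0.012, -1.2] step 28mm 0.100 tcp [50.0, 272.0, 103.0]
```

Call:
{"api": "play_rows", "payload": {"motion": [{"gripper": -0.4, "delta_pos": [3.2, -0.5, 0], "dr": [0, 0, -0.117]}, {"gripper": -0.4, "delta_pos": [6.3, -1.3, 0], "dr": [0, 0, -0.234]}, {"gripper": -0.4, "delta_pos": [9.3, -2.5, 0], "dr": [0, 0, -0.35]}, {"gripper": -0.4, "delta_pos": [12.2, -4, 0], "dr": [0, 0, -0.467]}, {"gripper": -0.4, "delta_pos": [14.8, -5.9, 0], "dr": [0, 0, -0.584]}, {"gripper": -0.4, "delta_pos": [17.2, -8.1, 0], "dr": [0, 0, -0.7]}, {"gripper": -0.4, "delta_pos": [19.4, -10.5, 0], "dr": [0, 0, -0.818]}, {"gripper": -0.4, "delta_pos": [21.2, -13.2, 0], "dr": [0, 0, -0.935]}, {"gripper": -0.4, "delta_pos": [22.7, -16, 0], "dr": [0, 0, -1.05]}, {"gripper": -0.4, "delta_pos": [23.9, -19, 0], "dr": [0, 0, -1.17]}, {"gripper": -0.4, "delta_pos": [24.7, -22.2, 0], "dr": [0, 0, -1.285]}, {"gripper": -0.4, "delta_pos": [25.2, -25.4, 0], "dr": [0, 0, -1.4]}]}}

```text
time_s: 3.68
eef_pos: [274.9, 53.0, 104.8]
tool_rot: [0.669, 0.743, 0.002, 0.002]
force: [0.6, -0.4, 0.5]
width: 60.1
```

Call:
{"api": "play_rows", "payload": {"motion": [{"gripper": -0.4, "delta_pos": [2.7, -0.4, 0], "dr": [0, 0, -0.1]}, {"gripper": -0.4, "delta_pos": [5.4, -1, 0], "dr": [0, 0, -0.2]}, {"gripper": -0.4, "delta_pos": [8, -2, 0], "dr": [0, 0, -0.3]}, {"gripper": -0.4, "delta_pos": [10.6, -3.1, 0], "dr": [0, 0, -0.4]}, {"gripper": -0.4, "delta_pos": [12.9, -4.5, 0], "dr": [0, 0, -0.5]}, {"gripper": -0.4, "delta_pos": [15.2, -6.2, 0], "dr": [0, 0, -0.6]}, {"gripper": -0.4, "delta_pos": [17.2, -8, 0], "dr": [0, 0, -0.7]}, {"gripper": -0.4, "delta_pos": [19, -10.1, 0], "dr": [0, 0, -0.8]}, {"gripper": -0.4, "delta_pos": [20.7, -12.3, 0], "dr": [0, 0, -0.9]}, {"gripper": -0.4, "delta_pos": [22.1, -14.7, 0], "dr": [0, 0, -1]}, {"gripper": -0.4, "delta_pos": [23.2, -17.2, 0], "dr": [0, 0, -1.1]}, {"gripper": -0.4, "delta_pos": [24.2, -19.8, 0], "dr": [0, 0, -1.2]}]}}

```text
time_s: 4.68
eef_pos: [51.2, 274.3, 104.2]
tool_rot: [0.133, 0.991, 0.001, 0.001]
force: [-0.2, 0.5, -0.0]
width: 59.8
```

```bash
cat >> plan.py <<'E'
def rot2(p,yaw,ex=EX):
    e=np.array([np.cos(yaw),np.sin(yaw),0]);z=np.cos(p)*e-[0,0,np.sin(p)]
    y=np.cross(z,ex);y/=np.linalg.norm(y)
    if y@EY<0:y=-y
    return np.c_[np.cross(y,z),y,z]
RD=np.radians
def last(): return json.loads(open('log.jsonl').readlines()[-1])
E
python3 log.py
python3 - <<'E'
from plan import *
O=np.load('O.npy');O=O[np.hypot(O[:,0],O[:,1])>230]
q=last()['joints']
Rm=rot2(RD(44),RD(-28));print(Rm.round(3),np.degrees(np.arcsin(Rm[2,1])))
for x,y,z in((-200,-8.5,60),(-150,-8.5,18),(-60,-3,20),(0,0,25),(6,0,28)):
    qs,e=ik(cab(x,y,z),Rm,[1.2,.3,2.2,-1.1,1,1]);print(x,qs.round(3),round(e,2),clear(qs,O),links(qs)[[1,3]].round().tolist())
qs,e=ik(cab(-200,-8.5,60),Rm,[1.2,.3,2.2,-1.1,1,1])
path(q,qs,12,O)
E
```

```text
{'time_s': 4.683, 'joints': [1.3, -0.458, 2.502, -0.003, 1.095, -0.004], 'eef_pos': [51.225, 274.25, 104.223], 'tool_rot': [0.133, 0.991, 0.001, 0.001], 'force': [-0.201, 0.538, -0.028], 'width': 59.778}
[[-0.677  0.372  0.635]
 [ 0.19   0.922 -0.338]
 [-0.711 -0.108 -0.695]] -6.17778002433621
-200 [ 1.25   0.225  2.26  -0.939  1.074  0.666] 0.0 [(303, [296.0, 161.0, 594.0]), (219, [279.0, 286.0, 579.0]), (128, [403.0, 326.0, 47.0])] [[12.0, 116.0, 751.0], [121.0, 443.0, 302.0]]
-150 [ 1.14   0.308  2.272 -1.057  0.969  0.72 ] 0.0 [(273, [296.0, 161.0, 594.0]), (189, [274.0, 231.0, 587.0]), (64, [393.0, 301.0, 43.0])] [[42.0, 151.0, 740.0], [167.0, 424.0, 260.0]]
-60 [ 0.949  0.322  2.244 -1.175  0.883  0.648] 0.0 [(248, [296.0, 163.0, 599.0]), (135, [280.0, 240.0, 569.0]), (40, [403.0, 318.0, 43.0])] [[74.0, 146.0, 737.0], [253.0, 396.0, 262.0]]
0 [ 0.83   0.336  2.207 -1.235  0.83   0.589] 0.0 [(231, [296.0, 163.0, 599.0]), (100, [280.0, 235.0, 568.0]), (39, [468.0, 295.0, 42.0])] [[95.0, 141.0, 735.0], [310.0, 376.0, 267.0]]
6 [ 0.819  0.332  2.203 -1.236  0.826  0.576] 0.0 [(231,
[... 1540 characters left out ...]
 7.95, 3.08] [0.165, -0.611, 0.095] step 25mm 0.064 tcp [276.0, 295.0, 74.0] [(337, [306.0, 119.0, 604.0]), (230, [294.0, 347.0, 516.0]), (171, [375.0, 265.0, 43.0])]
10 [-23.12, 9.39, 3.47] [0.164, -0.672, 0.089] step 25mm 0.062 tcp [299.0, 304.0, 70.0] [(326, [306.0, 119.0, 604.0]), (226, [274.0, 231.0, 587.0]), (156, [383.0, 283.0, 43.0])]
11 [-24.97, 10.94, 3.95] [0.16, -0.731, 0.08] step 25mm 0.060 tcp [321.0, 314.0, 66.0] [(315, [304.0, 129.0, 603.0]), (222, [274.0, 231.0, 587.0]), (141, [383.0, 283.0, 43.0])]
12 [-26.68, 12.58, 4.52] [0.152, -0.787, 0.067] step 24mm 0.058 tcp [342.0, 326.0, 60.0] [(303, [296.0, 161.0, 594.0]), (219, [279.0, 286.0, 579.0]), (128, [403.0, 326.0, 47.0])]
```

Call:
{"api": "play_rows", "payload": {"motion": [{"gripper": -0.4, "delta_pos": [-2.5, 0.5, 0.5], "dr": [0.03, -0.07, 0.02]}, {"gripper": -0.4, "delta_pos": [-5, 1, 1], "dr": [0.06, -0.14, 0.04]}, {"gripper": -0.4, "delta_pos": [-7.5, 1.7, 1.3], "dr": [0.09, -0.21, 0.06]}, {"gripper": -0.4, "delta_pos": [-10, 2.5, 1.6], "dr": [0.11, -0.28, 0.07]}, {"gripper": -0.4, "delta_pos": [-12.4, 3.3, 1.9], "dr": [0.13, -0.35, 0.085]}, {"gripper": -0.4, "delta_pos": [-14.7, 4.3, 2.2], "dr": [0.145, -0.415, 0.09]}, {"gripper": -0.4, "delta_pos": [-16.9, 5.4, 2.5], "dr": [0.155, -0.48, 0.095]}, {"gripper": -0.4, "delta_pos": [-19.1, 6.6, 2.7], "dr": [0.16, -0.55, 0.097]}, {"gripper": -0.4, "delta_pos": [-21.2, 8, 3.1], "dr": [0.165, -0.61, 0.095]}, {"gripper": -0.4, "delta_pos": [-23.1, 9.4, 3.5], "dr": [0.165, -0.67, 0.09]}, {"gripper": -0.4, "delta_pos": [-25, 10.9, 4], "dr": [0.16, -0.73, 0.08]}, {"gripper": -0.4, "delta_pos": [-26.7, 12.6, 4.5], "dr": [0.152, -0.787, 0.067]}]}}

```text
time_s: 5.68
eef_pos: [344.7, 324.8, 58.5]
tool_rot: [0.157, 0.907, -0.124, 0.372]
force: [0.0, 0.2, -0.1]
width: 59.7
```

```bash
python3 log.py
cat > snap.py <<'E'
from h import *
import sys
k=sys.argv[1]
for n in('top','side'):
    im,d=bot.capture(n);np.save(f'pics/{n}{k}.npy',im);np.save(f'pics/{n}{k}d.npy',d)
t=np.load(f'pics/top{k}.npy');s=np.load(f'pics/side{k}.npy')
zoom(t,180,100,380,300,3,f'pics/t{k}.png');zoom(s,140,100,400,340,3,f'pics/s{k}.png')
E
python3 snap.py 1
```

```text
{'time_s': 5.683, 'joints': [1.245, 0.231, 2.259, -0.944, 1.072, 0.671], 'eef_pos': [344.697, 324.783, 58.5], 'tool_rot': [0.157, 0.907, -0.124, 0.372], 'force': [0.023, 0.204, -0.087], 'width': 59.749}
```

View pics/t1.png

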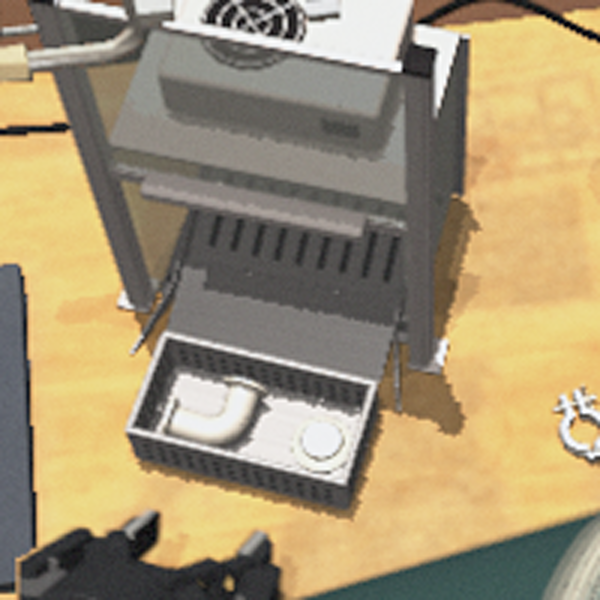

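View pics/s1.png

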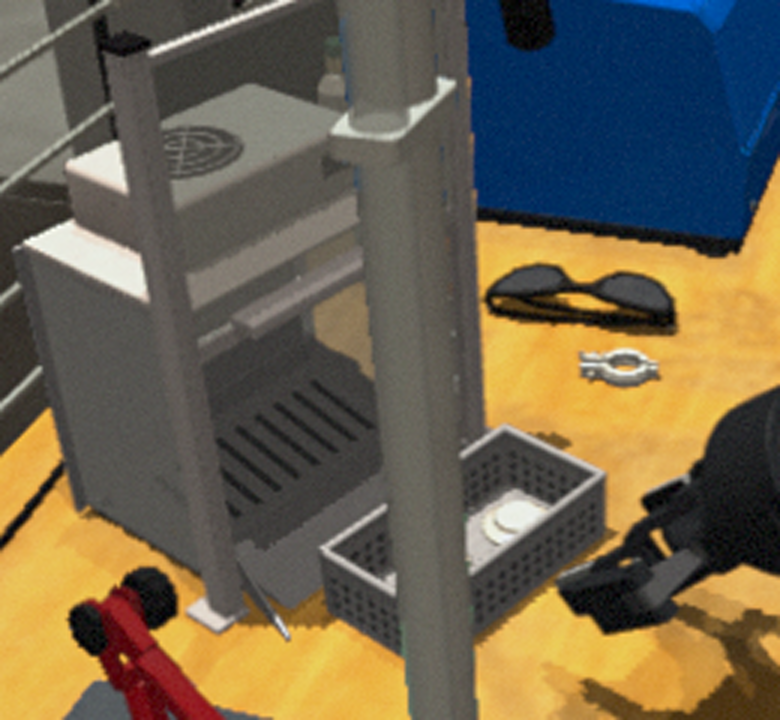

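```bash
cat > where.py <<'E'
from plan import *
s=bot.sense();p=np.array(s['eef_pos']);Ra=R.from_quat(s['tool_rot']).as_matrix();w=p-LIP
print('t',s['time_s'],'cab',np.round([w@EX,w@EY,w[2]],1),'F cab',np.round([np.dot(s['force'],EX),np.dot(s['force'],EY),s['force'][2]],1),'q',np.round(s['joints'],2))
print('tool axes in cab: ',[np.round([v@EX,v@EY,v[2]],3).tolist() for v in Ra.T])
import sys
if len(sys.argv)>1:
    a=[float(v) for v in sys.argv[1:4]]
    Rb=Ra if len(sys.argv)<6 else rot2(RD(float(sys.argv[4])),RD(float(sys.argv[5])))
    print(dlt(p,Ra,cab(*a),Rb))
else:
    for n,v in(('EX',EX),('EY',EY),('Z',np.array([0,0,1.]))): print(n,'1cm =',(Ra.T@v).round(3))
E
python3 where.py -158 -8.5 18; python3 where.py -158 -8.5 18 44 -28;python3 where.py
```

```text
t 5.7833 cab [-197.5   -8.6   57. ] F cab [-0.3 -0.3 -0.8] q [ 1.24  0.23  2.26 -0.94  1.07  0.67]
tool axes in cab:  [[-0.698, -0.077, -0.711], [0.004, 0.994, -0.111], [0.716, -0.08, -0.694]]
(array([0.01, 0.46, 5.53]), array([0., 0., 0.]))
t 5.7833 cab [-197.5   -8.6   57. ] F cab [-0.3 -0.3 -0.8] q [ 1.24  0.23  2.26 -0.94  1.07  0.67]
tool axes in cab:  [[-0.698, -0.077, -0.711], [0.004, 0.994, -0.111], [0.716, -0.08, -0.694]]
(array([0.01, 0.46, 5.53]), array([-0.005,  0.   ,  0.   ]))
t 5.7833 cab [-197.5   -8.6   57. ] F cab [-0.3 -0.3 -0.8] q [ 1.24  0.23  2.26 -0.94  1.07  0.67]
tool axes in cab:  [[-0.698, -0.077, -0.711], [0.004, 0.994, -0.111], [0.716, -0.08, -0.694]]
EX 1cm = [-0.698  0.004  0.716]
EY 1cm = [-0.077  0.994 -0.08 ]
Z 1cm = [-0.711 -0.111 -0.694]
```

Call:
{"api": "play_rows", "payload": {"motion": [{"gripper": -0.4, "delta_pos": [0, 0.1, 1.4], "dr": [0, 0, 0]}, {"gripper": -0.4, "delta_pos": [0, 0.2, 2.8], "dr": [0, 0, 0]}, {"gripper": -0.4, "delta_pos": [0, 0.35, 4.2], "dr": [0, 0, 0]}, {"gripper": -0.4, "delta_pos": [0, 0.45, 5.5], "dr": [0, 0, 0]}, {"gripper": -0.4, "delta_pos": [0, 0.45, 5.5], "dr": [0, 0, 0]}]}}

```text
time_s: 6.2
eef_pos: [379.9, 305.1, 18.4]
tool_rot: [0.157, 0.907, -0.126, 0.37]
force: [-0.2, -0.5, -1.0]
width: 59.9
```

```bash
python3 where.py; python3 snap.py 2
```

```text
t 6.2 cab [-157.1  -13.2   18.4] F cab [ 0.  -0.6 -1. ] q [ 1.15  0.31  2.28 -1.04  0.98  0.72]
tool axes in cab:  [[-0.7, -0.076, -0.71], [0.007, 0.994, -0.113], [0.714, -0.084, -0.695]]
EX 1cm = [-0.7    0.007  0.714]
EY 1cm = [-0.076  0.994 -0.084]
Z 1cm = [-0.71  -0.113 -0.695]
```

View pics/t2.png

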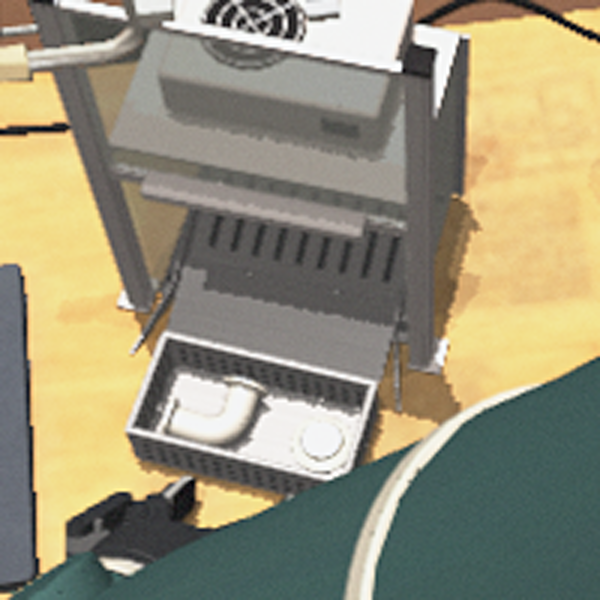

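View pics/s2.png

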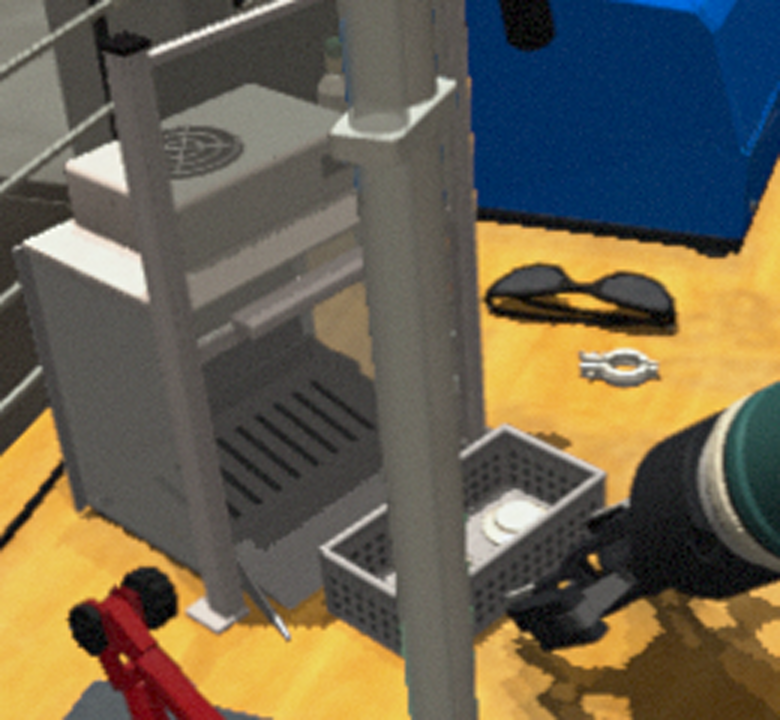

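Call:
{"api": "play_rows", "payload": {"motion": [{"gripper": -0.4, "delta_pos": [-0.02, 0.25, -0.02], "dr": [0, 0, 0]}, {"gripper": -0.4, "delta_pos": [-0.04, 0.5, -0.04], "dr": [0, 0, 0]}, {"gripper": -0.4, "delta_pos": [-0.46, 0.5, 0.39], "dr": [0, 0, 0]}, {"gripper": -0.4, "delta_pos": [-0.88, 0.5, 0.81], "dr": [0, 0, 0]}, {"gripper": -0.4, "delta_pos": [-1.3, 0.6, 1.23], "dr": [0, 0, 0]}, {"gripper": -0.4, "delta_pos": [-1.73, 0.7, 1.65], "dr": [0, 0, 0]}, {"gripper": -0.4, "delta_pos": [-1.73, 0.7, 1.65], "dr": [0, 0, 0]}]}}

```text
time_s: 6.88
eef_pos: [405.2, 305.1, 20.3]
tool_rot: [0.157, 0.907, -0.124, 0.371]
force: [0.1, -0.6, -0.1]
width: 59.7
```

```bash
python3 where.py; python3 snap.py 3
```

```text
t 6.8833 cab [-133.7   -3.8   20.3] F cab [ 0.3 -0.5 -0.1] q [ 1.11  0.31  2.26 -1.07  0.96  0.7 ]
tool axes in cab:  [[-0.699, -0.075, -0.711], [0.005, 0.994, -0.109], [0.715, -0.08, -0.694]]
EX 1cm = [-0.699  0.005  0.715]
EY 1cm = [-0.075  0.994 -0.08 ]
Z 1cm = [-0.711 -0.109 -0.694]
```

View pics/t3.png

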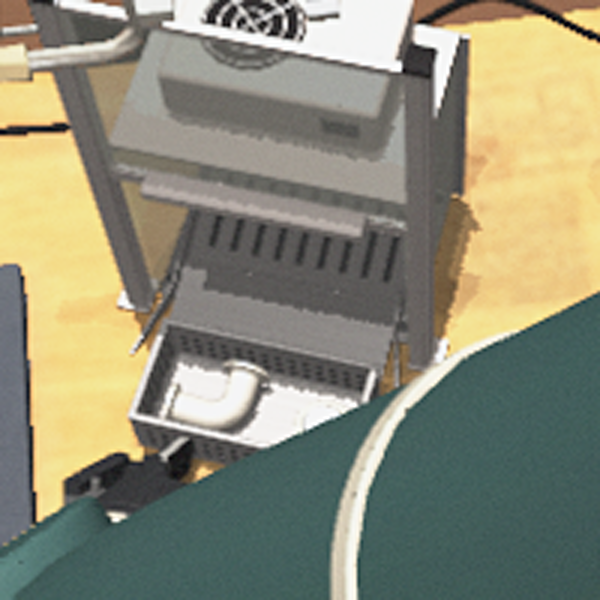

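View pics/s3.png

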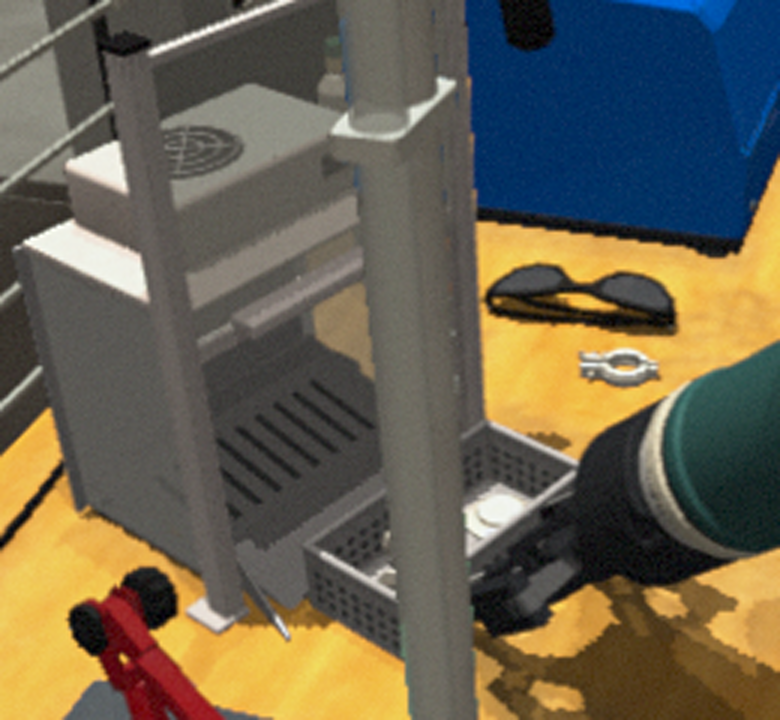

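```bash
cat > bpos.py <<'E'
from plan import *
import sys
k,x0,x1,y0,y1,zl,zh=sys.argv[1],*[float(v) for v in sys.argv[2:8]]
d=np.load(f'pics/top{k}d.npy');C=cloud('top',d)-LIP
X,Y,Z=C@EX,C@EY,C[...,2]
m=(X>x0)&(X<x1)&(Y>y0)&(Y<y1)&(Z>zl)&(Z<zh)
im=np.load(f'pics/top{k}.npy').copy();im[m]=[0,255,0];zoom(im,200,150,360,270,5,f'pics/bm{k}.png')
# far edge: for each Y bin max X ; left edge: for each X bin max Y
ye=[];
for y in np.arange(y0,y1,4):
    q=m&(Y>=y)&(Y<y+4)
    if q.sum()>3: ye.append((y+2,np.percentile(X[q],95),np.median(Z[q])))
ye=np.array(ye);print('far edge (Y,X,Z)',ye[::3].round(1).tolist());
g=ye[np.abs(ye[:,1]-np.median(ye[:,1]))<6];print('slope',np.polyfit(g[:,0],g[:,1],1))
for x in np.arange(x0,x1,6):
    q=m&(X>=x)&(X<x+6)
    if q.sum()>3: print('x',x+3,'Ymin/max',np.percentile(Y[q],[3,97]).round(1),'z',np.median(Z[q]).round(1))
E
python3 bpos.py 0 -150 -50 -90 75 35 46; echo; python3 bpos.py 3 -150 -40 -90 75 35 46
```

```text
far edge (Y,X,Z) [[-80.0, -78.1, 40.4], [-68.0, -72.9, 39.5], [-56.0, -72.9, 40.3], [-44.0, -73.8, 41.1], [-32.0, -72.4, 40.6], [-20.0, -72.1, 40.0], [-8.0, -72.9, 40.6], [4.0, -72.2, 39.2], [16.0, -72.5, 41.2], [28.0, -71.9, 40.3], [40.0, -71.1, 39.9], [52.0, -70.2, 39.8], [64.0, -79.7, 38.8]]
slope [ 2.25426522e-02 -7.23933071e+01]
x -147.0 Ymin/max [-70.7  13.8] z 40.7
x -141.0 Ymin/max [-74.2  60. ] z 40.2
x -135.0 Ymin/max [-77.2  63.1] z 39.8
x -129.0 Ymin/max [-78.   62.6] z 40.2
x -123.0 Ymin/max [-76.8  63. ] z 40.1
x -117.0 Ymin/max [-78.1  62.5] z 41.2
x -111.0 Ymin/max [-77.   62.2] z 40.1
x -105.0 Ymin/max [-78.   62.4] z 41.2
x -99.0 Ymin/max [-78.3  61.2] z 40.4
x -93.0 Ymin/max [-78.4  61.7] z 39.7
x -87.0 Ymin/max [-78.6  62.7] z 40.6
x -81.0 Ymin/max [-78.1  62.1] z 39.3
x -75.0 Ymin/max [-74.9  57.8] z 40.0
x -69.0 Ymin/max [-56.7  60.1] z 39.7

far edge (Y,X,Z) [[-76.0, -62.5, 39.3], [-64.0, -60.4, 40.6], [-52.0, -62.4, 41.0], [-40.0, -61.0, 38.9], [-28.0, -60.4, 38.5], [-16.0, -61.4, 39.5], [-4.0, -61.4, 38.6], [8.0, -62.9, 40.3], [20.0, -63.2, 40.1], [32.0, -60.2, 39.6], [44.0, -61.2, 40.4], [56.0, -61.6, 38.0]]
slope [-4.45463647e-03 -6.18349116e+01]
x -147.0 Ymin/max [25.5 39.2] z 40.0
x -141.0 Ymin/max [25.2 31.3] z 36.6
x -135.0 Ymin/max [-19.9  59.1] z 39.8
x -129.0 Ymin/max [-21.3  63.5] z 40.1
x -123.0 Ymin/max [61.3 64.7] z 39.1
x -117.0 Ymin/max [61.1 65.1] z 39.9
x -111.0 Ymin/max [60.6 65. ] z 40.9
x -105.0 Ymin/max [60.4 64.5] z 39.3
x -99.0 Ymin/max [60.7 64.6] z 39.8
x -93.0 Ymin/max [59.7 63.9] z 40.7
x -87.0 Ymin/max [-74.5  63.8] z 40.1
x -81.0 Ymin/max [-75.6  63.8] z 40.2
x -75.0 Ymin/max [-75.9  64. ] z 39.2
x -69.0 Ymin/max [-76.2  63.4] z 40.5
x -63.0 Ymin/max [-72.6  60.2] z 39.6
x -57.0 Ymin/max [-64.3  49. ] z 38.4
```

View pics/bm3.png

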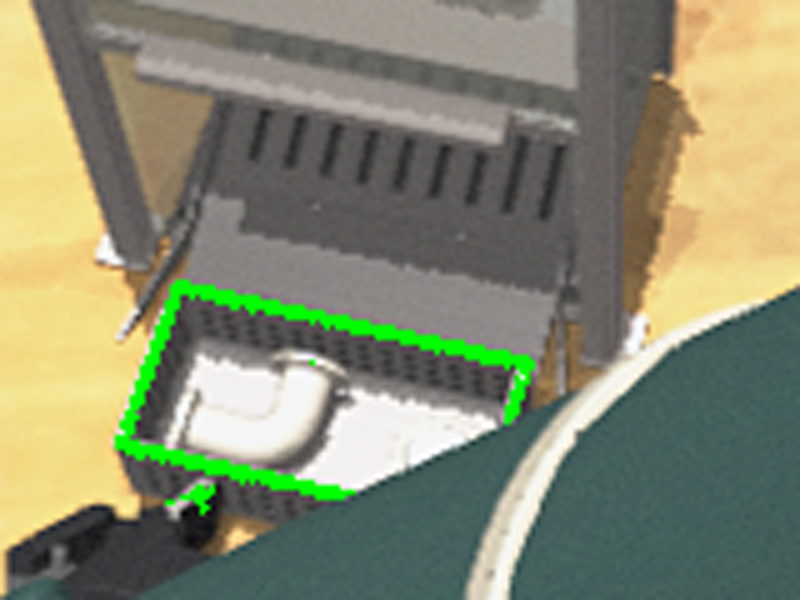

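Run:
```python
from plan import *
for uv,z in(((241,189.6),12),((240,195),9),((311.4,208.5),13),((311,212),11)):
    w=pt('top',uv,z)[0]-LIP;print(uv,w@EX,w@EY)
for n in('side','top'):
    c=cloud(n,np.load(f'pics/{n}0d.npy'))-LIP;X,Y,Z=c@EX,c@EY,c[...,2]
    for x in range(-90,60,15):
        s=14+x*np.tan(.262) if x<0 else 6.5+x*.268
        m=(X>x-5)&(X<x+5)&(abs(Y)<97)&(abs(Y)>66)&(Z>max(s,0)+5)&(Z<max(s,0)+22)
        r=[]
        for sg in(1,-1):
            q=m&(Y*sg>0)
            if q.sum()>3: r.append((sg,int(q.sum()),np.percentile(Y[q],[10,50,90]).round(1).tolist(),np.median(Z[q]).round(1)))
        print(n,x,r)
```

```text
(241, 189.6) -8.650775034235851 71.63813533650922
(240, 195) -19.39893546497032 70.77794586246434
(311.4, 208.5) -17.709147913558525 -74.94865861195953
(311, 212) -24.388241709111842 -75.78879209597287
side -90 [(-1, 35, [-74.5, -73.2, -72.3], np.float64(13.9))]
side -75 [(-1, 40, [-73.8, -71.7, -66.7], np.float64(13.7))]
side -60 [(1, 8, [87.4, 88.3, 89.5], np.float64(6.0))]
side -45 [(1, 11, [83.1, 84.4, 85.7], np.float64(9.4))]
side -30 [(1, 14, [78.2, 80.1, 80.9], np.float64(13.8)), (-1, 25, [-95.1, -92.4, -88.4], np.float64(21.3))]
side -15 []
side 0 [(1, 20, [86.1, 89.6, 90.0], np.float64(20.3))]
side 15 [(1, 25, [88.7, 89.3, 90.1], np.float64(23.6))]
side 30 [(1, 26, [88.4, 89.1, 89.7], np.float64(28.4)), (-1, 24, [-73.8, -72.1, -71.5], np.float64(27.1))]
side 45 [(1, 32, [89.0, 89.4, 89.9], np.float64(32.9)), (-1, 60, [-84.0, -73.7, -72.0], np.float64(33.3))]
top -90 [(-1, 9, [-77.9, -77.7, -77.5], np.float64(12.7))]
top -75 [(-1, 13, [-78.2, -69.4, -67.0], np.float64(12.9))]
top -60 [(-1, 5, [-87.5, -86.9, -85.8], np.float64(7.0))]
top -45 [(1, 8, [79.1, 80.7, 81.8], np.float64(8.2)), (-1, 4, [-83.7, -83.1, -82.3], np.float64(9.1))]
top -30 [(1, 31, [76.3, 86.2, 92.0], np.float64(16.3)), (-1, 10, [-86.1, -78.8, -76.9], np.float64(12.7))]
top -15 [(1, 21, [73.0, 83.5, 84.5], np.float64(18.4)), (-1, 8, [-76.3, -75.2, -74.2], np.float64(17.3))]
top 0 [(1, 25, [72.1, 74.5, 84.2], np.float64(20.1)), (-1, 14, [-76.5, -74.7, -68.6], np.float64(17.5))]
top 15 [(1, 25, [73.1, 83.6, 84.6], np.float64(24.8))]
top 30 [(1, 11, [72.8, 74.2, 84.4], np.float64(23.9))]
top 45 [(-1, 5, [-87.6, -87.5, -87.3], np.float64(30.5))]
```

Call:
{"api": "play_rows", "payload": {"motion": [{"gripper": -0.4, "delta_pos": [-0.35, 0.07, 0.49], "dr": [0, 0, 0]}, {"gripper": -0.4, "delta_pos": [-0.71, 0.15, 0.99], "dr": [0, 0, 0]}, {"gripper": -0.4, "delta_pos": [-1.06, 0.22, 1.48], "dr": [0, 0, 0]}, {"gripper": -0.4, "delta_pos": [-1.48, 0.29, 1.9], "dr": [0, 0, 0]}, {"gripper": -0.4, "delta_pos": [-1.91, 0.36, 2.33], "dr": [0, 0, 0]}, {"gripper": -0.4, "delta_pos": [-2.33, 0.43, 2.75], "dr": [0, 0, 0]}, {"gripper": -0.4, "delta_pos": [-2.76, 0.49, 3.18], "dr": [0, 0, 0]}, {"gripper": -0.4, "delta_pos": [-2.76, 0.49, 3.18], "dr": [0, 0, 0]}]}}

```text
time_s: 7.65
eef_pos: [445.2, 293.9, 17.1]
tool_rot: [0.157, 0.907, -0.124, 0.37]
force: [-0.6, 0.7, -0.1]
width: 59.7
```

```bash
python3 where.py; python3 snap.py 4; python3 bpos.py 4 -110 10 -90 80 38 60
```

```text
t 7.65 cab [-92.3   0.8  17.1] F cab [-0.8  0.4 -0.1] q [ 1.02  0.33  2.24 -1.13  0.92  0.67]
tool axes in cab:  [[-0.699, -0.075, -0.711], [0.004, 0.994, -0.109], [0.715, -0.079, -0.695]]
EX 1cm = [-0.699  0.004  0.715]
EY 1cm = [-0.075  0.994 -0.079]
Z 1cm = [-0.711 -0.109 -0.695]
far edge (Y,X,Z) [[-60.0, -21.6, 49.3], [-48.0, -21.5, 48.5], [-36.0, -22.3, 46.0], [-24.0, -20.6, 46.7], [-12.0, -21.7, 47.7], [0.0, -21.6, 47.3], [12.0, -22.8, 46.4], [24.0, -23.0, 45.0], [36.0, -22.4, 42.2], [48.0, -22.1, 43.3], [60.0, -23.4, 43.2]]
slope [-1.71841189e-02 -2.22763222e+01]
x -107.0 Ymin/max [32.  37.7] z 42.3
x -95.0 Ymin/max [17.2 68.6] z 40.2
x -89.0 Ymin/max [14.2 67.8] z 39.6
x -83.0 Ymin/max [65.8 68.7] z 41.9
x -77.0 Ymin/max [65.3 70. ] z 42.5
x -71.0 Ymin/max [65.6 69.2] z 43.0
x -65.0 Ymin/max [65.5 69.6] z 43.0
x -59.0 Ymin/max [65.7 69.4] z 44.2
x -53.0 Ymin/max [65.4 70.5] z 44.5
x -47.0 Ymin/max [66.1 69.3] z 46.8
x -41.0 Ymin/max [ 6.9 68.7] z 41.7
x -35.0 Ymin/max [ 5.7 69.4] z 40.6
x -29.0 Ymin/max [-21.8  69.7] z 49.5
x -23.0 Ymin/max [-58.8  63.8] z 48.0
```

View pics/bm4.png

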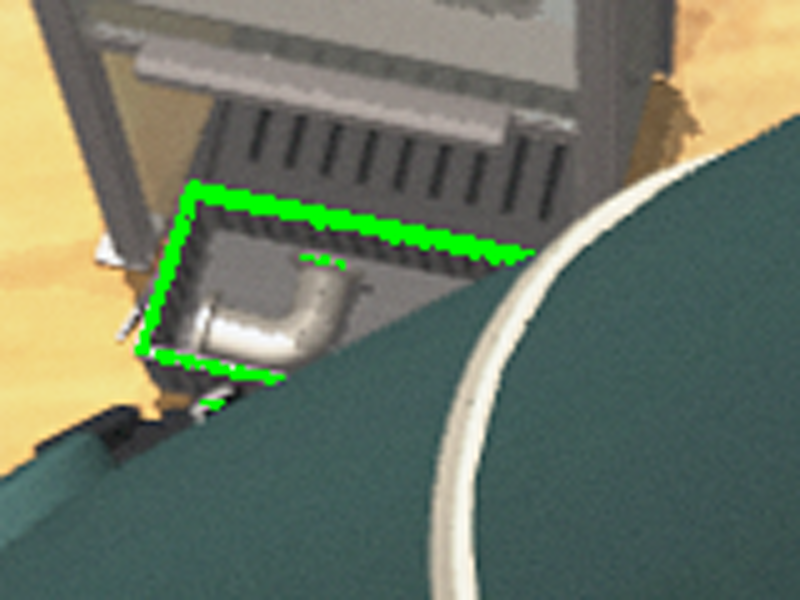

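View pics/s4.png

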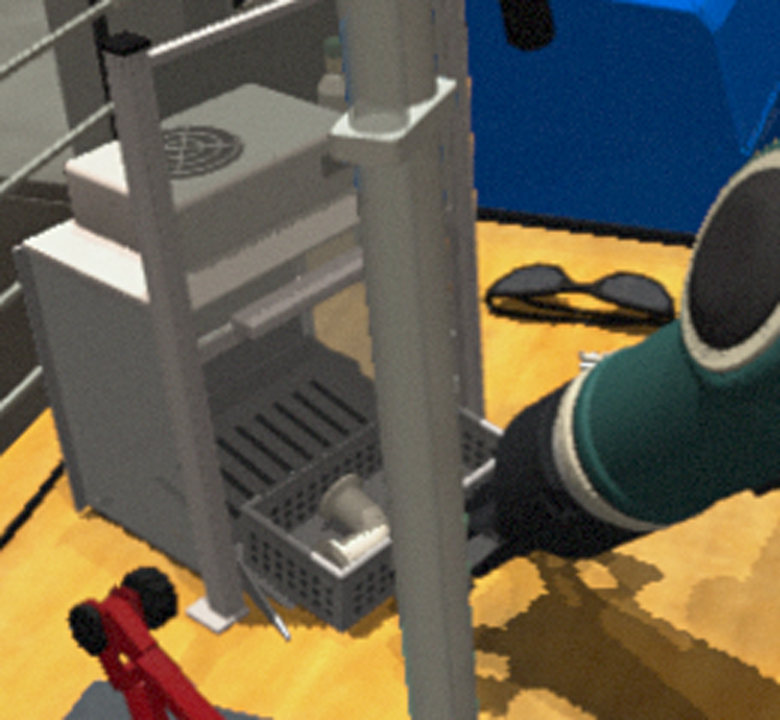

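Call:
{"api": "play_rows", "payload": {"motion": [{"gripper": -0.4, "delta_pos": [-0.42, 0, 0.43], "dr": [0, 0, 0]}, {"gripper": -0.4, "delta_pos": [-0.84, 0, 0.86], "dr": [0, 0, 0]}, {"gripper": -0.4, "delta_pos": [-1.26, 0.01, 1.29], "dr": [0, 0, 0]}, {"gripper": -0.4, "delta_pos": [-1.68, 0.01, 1.72], "dr": [0, 0, 0]}, {"gripper": -0.4, "delta_pos": [-2.1, 0.01, 2.15], "dr": [0, 0, 0]}, {"gripper": -0.4, "delta_pos": [-2.52, 0.01, 2.57], "dr": [0, 0, 0]}, {"gripper": -0.4, "delta_pos": [-2.94, 0.02, 3], "dr": [0, 0, 0]}, {"gripper": -0.4, "delta_pos": [-3.39, 0.01, 3.4], "dr": [0, 0, 0]}, {"gripper": -0.4, "delta_pos": [-3.92, 0, 3.72], "dr": [0, 0, 0]}, {"gripper": -0.4, "delta_pos": [-3.92, 0, 3.72], "dr": [0, 0, 0]}]}}

```text
time_s: 8.58
eef_pos: [495.2, 273.4, 19.2]
tool_rot: [0.157, 0.907, -0.124, 0.37]
force: [0.7, -1.2, -0.5]
width: 60.1
```

```bash
python3 where.py; python3 snap.py 5; python3 bpos.py 5 -60 60 -90 80 38 75
```

```text
t 8.5833 cab [-38.3   0.6  19.2] F cab [ 1.1 -0.9 -0.5] q [ 0.91  0.34  2.22 -1.2   0.87  0.63]
tool axes in cab:  [[-0.699, -0.076, -0.711], [0.004, 0.994, -0.11], [0.715, -0.08, -0.695]]
EX 1cm = [-0.699  0.004  0.715]
EY 1cm = [-0.076  0.994 -0.08 ]
Z 1cm = [-0.711 -0.11  -0.695]
far edge (Y,X,Z) [[4.0, 17.6, 42.9], [16.0, 14.9, 41.7], [28.0, 11.7, 39.0], [40.0, -10.7, 40.7], [52.0, -8.6, 43.1], [64.0, -2.3, 49.1]]
slope [  0.29841595 -21.35067332]
x -39.0 Ymin/max [36.9 68.8] z 49.6
x -33.0 Ymin/max [35.4 68.1] z 49.5
x -27.0 Ymin/max [43.6 69.3] z 44.5
x -21.0 Ymin/max [28.1 69.4] z 41.7
x -15.0 Ymin/max [27.6 69.7] z 42.7
x -9.0 Ymin/max [22.2 69.3] z 40.9
x -3.0 Ymin/max [10.4 69.5] z 43.3
x 3.0 Ymin/max [ 8.3 69.4] z 41.0
x 9.0 Ymin/max [ 5.7 69.7] z 41.9
x 15.0 Ymin/max [ 2.2 67.4] z 44.0
x 21.0 Ymin/max [-0.8 67.8] z 41.0
```

View pics/t5.png

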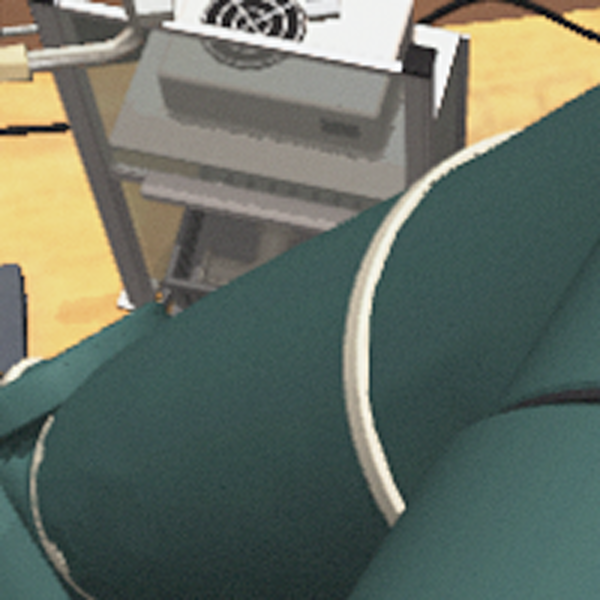

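View pics/s5.png

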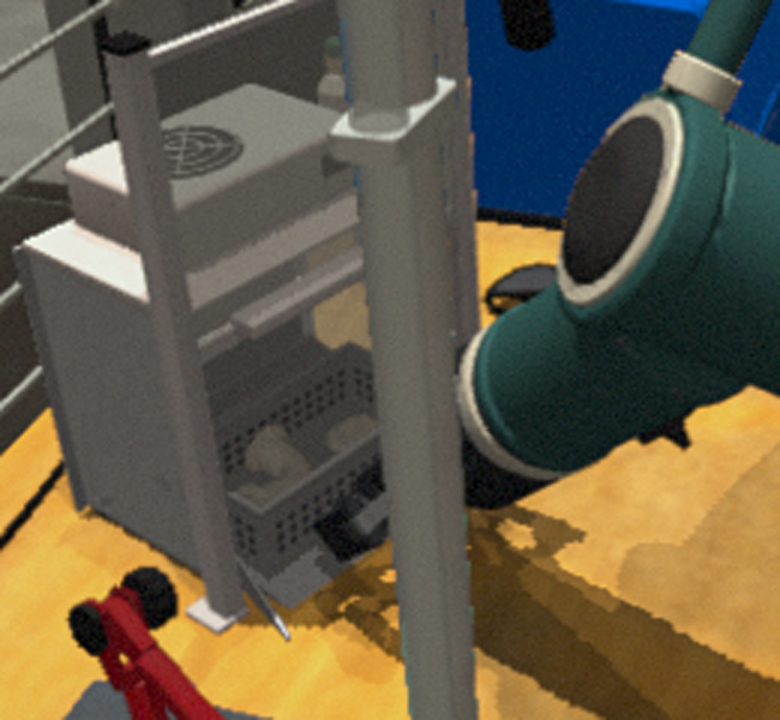

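Run:
```python
from plan import *
s=np.load('pics/side5.npy');zoom(s,205,230,285,310,9,'pics/s5z.png')
```

```text
(no output)
```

View pics/s5z.png

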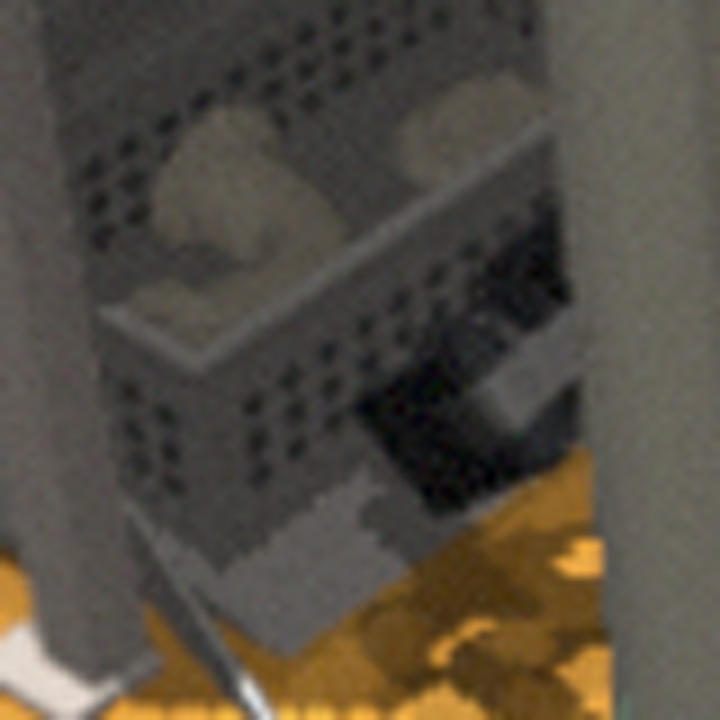

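Run:
```python
from plan import *
def onplane(uv,c,b,n='side'):  # plane z=c+b*x (cab)
    o,d=ray(n,uv);d=d[0];o=o-LIP;t=(c+b*(o@EX)-o[2])/(d[2]-b*(d@EX));w=o+t*d;return np.round([w@EX,w@EY,w[2]],1)
t=np.tan(.262)
print('near-left bottom',onplane((228.9,293.9),14,t))
print('near-left rim',onplane((227.2,270.6),14+40/np.cos(.262),t))
```

```text
near-left bottom [-33.1  70.7   5.1]
near-left rim [-30.9  65.   47.1]
```

```bash
python3 - <<'E'
from plan import *
def onY(uv,y,n='side'):
    o,d=ray(n,uv);d=d[0];o=o-LIP;t=(y-o@EY)/(d@EY);w=o+t*d;return np.round([w@EX,w@EY,w[2]],1)
for y in(68,69.5,71):
    print(y,'bot',onY((228.9,293.9),y),'rim',onY((227.2,270.6),y))
E
tail -3 /dev/null
python3 - <<'E'
import sys; sys.path.insert(0,'.')
import os; os.chdir('.')
from plan import *
# top view: left rim line z vs x from points near Y 66..71
d=np.load('pics/top5d.npy');C=cloud('top',d)-LIP;X,Y,Z=C@EX,C@EY,C[...,2]
m=(Y>65)&(Y<71)&(X>-60)&(X<60)&(Z>38)&(Z<75)
print(np.polyfit(X[m],Z[m],1),m.sum(),X[m].min(),X[m].max())
for x in range(-50,45,10):
    q=m&(abs(X-x)<5); print(x,q.sum(),np.median(Z[q]).round(1) if q.any() else '')
E
```

```text
68 bot [-29.4  68.    1.3] rim [-35.  68.  51.]
69.5 bot [-31.5  69.5   3.4] rim [-37.   69.5  52.9]
71 bot [-33.5  71.    5.5] rim [-39.   71.   54.8]
[-9.57526503e-03  4.87491197e+01] 104 -40.18093475327464 21.72478481792499
-50 0 
-40 9 49.0
-30 16 49.7
-20 19 49.9
-10 17 52.5
0 23 53.8
10 16 50.5
20 4 40.7
30 0 
40 0
```

Call:
{"api": "play_rows", "payload": {"motion": [{"gripper": -0.4, "delta_pos": [-0.41, -0.01, 0.3], "dr": [0, 0, 0]}, {"gripper": -0.4, "delta_pos": [-0.83, -0.02, 0.59], "dr": [0, 0, 0]}, {"gripper": -0.4, "delta_pos": [-1.24, -0.02, 0.89], "dr": [0, 0, 0]}, {"gripper": -0.4, "delta_pos": [-1.65, -0.03, 1.18], "dr": [0, 0, 0]}, {"gripper": -0.4, "delta_pos": [-2.07, -0.04, 1.48], "dr": [0, 0, 0]}, {"gripper": -0.4, "delta_pos": [-2.48, -0.05, 1.77], "dr": [0, 0, 0]}, {"gripper": -0.4, "delta_pos": [-2.48, -0.05, 1.77], "dr": [0, 0, 0]}]}}

```text
time_s: 9.27
eef_pos: [523.6, 261.3, 24.6]
tool_rot: [0.157, 0.907, -0.125, 0.371]
force: [-2.1, -0.3, -2.7]
width: 59.6
```

```bash
python3 where.py; python3 snap.py 6; python3 -c "
from h import *
s=np.load('pics/side6.npy');zoom(s,190,200,290,300,7,'pics/s6z.png')"
```

```text
t 9.2667 cab [-7.4  0.  24.6] F cab [-1.9 -1.1 -2.7] q [ 0.85  0.34  2.21 -1.22  0.84  0.59]
tool axes in cab:  [[-0.699, -0.075, -0.711], [0.006, 0.994, -0.11], [0.715, -0.081, -0.694]]
EX 1cm = [-0.699  0.006  0.715]
EY 1cm = [-0.075  0.994 -0.081]
Z 1cm = [-0.711 -0.11  -0.694]
```

View pics/s6z.png

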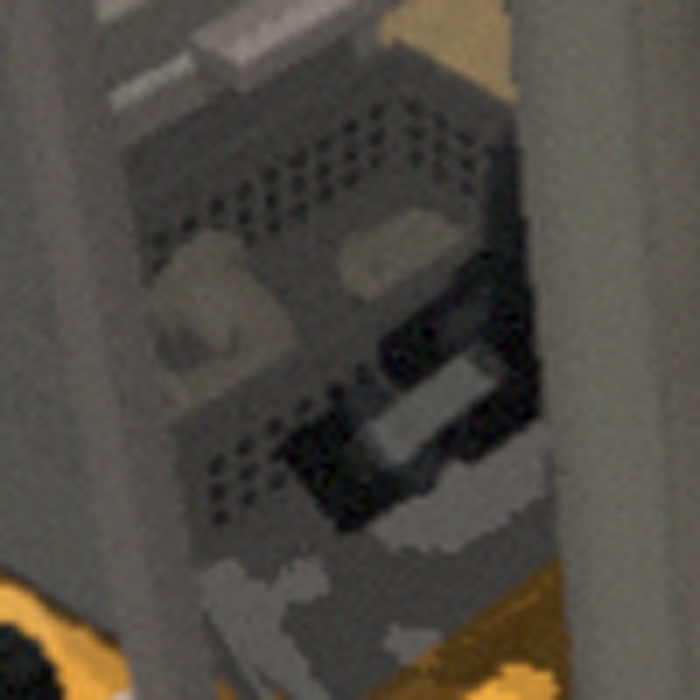

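View pics/s6.png

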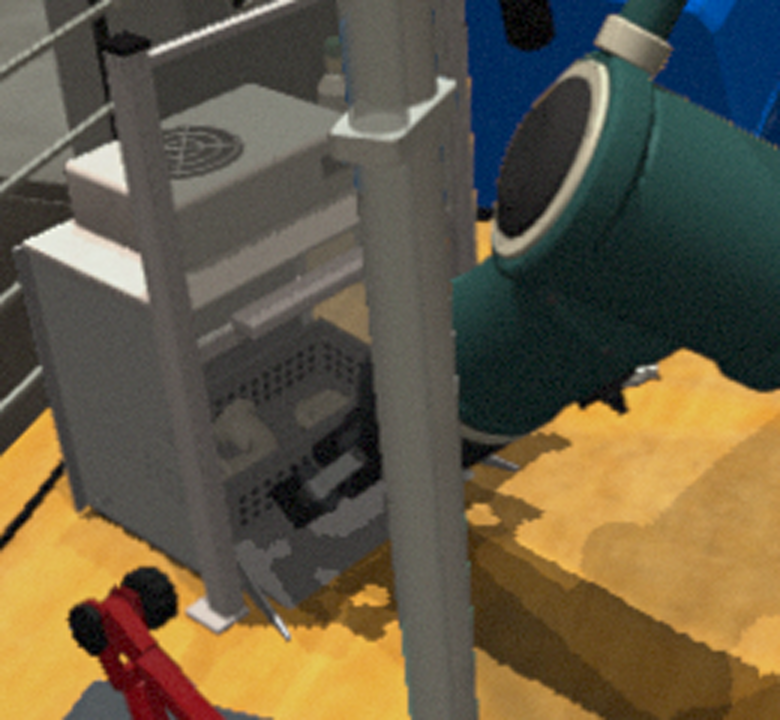

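Call:
{"api": "play_rows", "payload": {"motion": [{"gripper": -0.4, "delta_pos": [-0.2, 0, 0.15], "dr": [0, 0, 0]}, {"gripper": -0.4, "delta_pos": [-0.4, -0.01, 0.32], "dr": [0, 0, 0]}, {"gripper": -0.4, "delta_pos": [-0.63, -0.01, 0.5], "dr": [0, 0, 0]}, {"gripper": -0.4, "delta_pos": [-0.63, -0.01, 0.5], "dr": [0, 0, 0]}]}}

```text
time_s: 9.7
eef_pos: [530.4, 258.8, 25.4]
tool_rot: [0.157, 0.907, -0.125, 0.37]
force: [-2.5, 0.5, -2.9]
width: 59.6
```

```bash
python3 where.py; python3 snap.py 7; python3 -c "
from h import *
s=np.load('pics/side7.npy');zoom(s,190,200,290,300,7,'pics/s7z.png')"
```

```text
t 9.7 cab [-0.2  0.3 25.4] F cab [-2.5 -0.5 -2.9] q [ 0.83  0.34  2.2  -1.23  0.84  0.59]
tool axes in cab:  [[-0.699, -0.076, -0.711], [0.005, 0.994, -0.11], [0.715, -0.08, -0.694]]
EX 1cm = [-0.699  0.005  0.715]
EY 1cm = [-0.076  0.994 -0.08 ]
Z 1cm = [-0.711 -0.11  -0.694]
```

View pics/s7z.png

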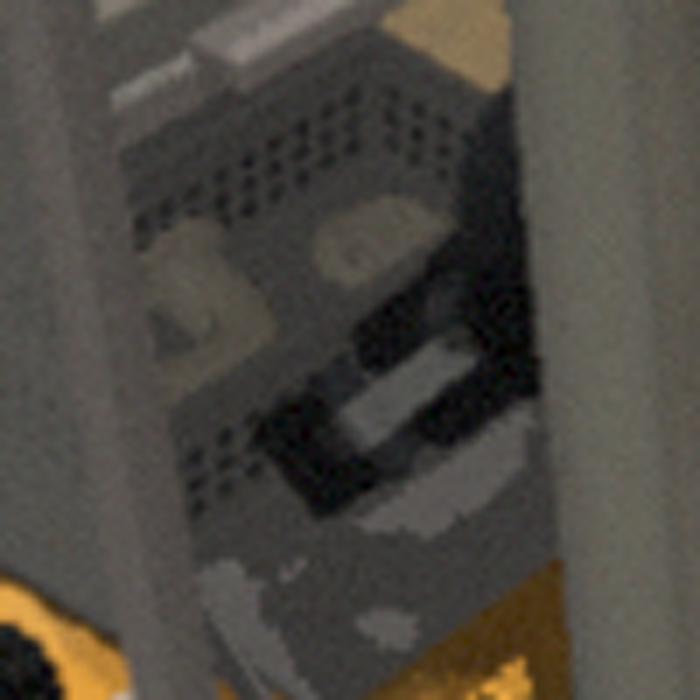

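Call:
{"api": "play_rows", "payload": {"motion": [{"gripper": -0.4, "delta_pos": [-0.1, 0, 0.1], "dr": [0, 0, 0]}, {"gripper": -0.4, "delta_pos": [-0.21, 0, 0.21], "dr": [0, 0, 0]}, {"gripper": -0.4, "delta_pos": [-0.28, 0, 0.28], "dr": [0, 0, 0]}, {"gripper": -0.4, "delta_pos": [-0.28, 0, 0.28], "dr": [0, 0, 0]}]}}

```text
time_s: 10.13
eef_pos: [532.3, 258.3, 23.9]
tool_rot: [0.157, 0.908, -0.123, 0.369]
force: [-10.6, 6.7, -3.2]
width: 60.1
```

```bash
python3 where.py; python3 snap.py 8; python3 -c "
from h import *
s=np.load('pics/side8.npy');zoom(s,190,200,290,300,7,'pics/s8z.png')"
```

```text
t 10.1333 cab [ 1.8  0.5 23.9] F cab [-12.4   2.3  -3.2] q [ 0.83  0.34  2.2  -1.23  0.83  0.58]
tool axes in cab:  [[-0.702, -0.075, -0.708], [0.004, 0.994, -0.108], [0.712, -0.079, -0.697]]
EX 1cm = [-0.702  0.004  0.712]
EY 1cm = [-0.075  0.994 -0.079]
Z 1cm = [-0.708 -0.108 -0.697]
```

View pics/s8z.png

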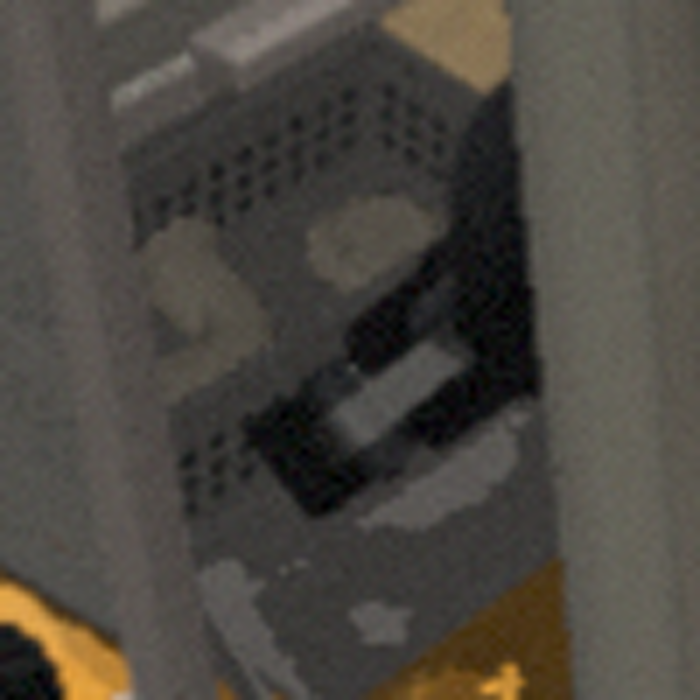

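Call:
{"api": "play_rows", "payload": {"motion": [{"gripper": -0.4, "delta_pos": [0.35, 0, -0.36], "dr": [0, 0, 0]}, {"gripper": -0.4, "delta_pos": [1.4, 0, -1.4], "dr": [0, 0, 0]}, {"gripper": -0.4, "delta_pos": [2.8, 0, -2.8], "dr": [0, 0, 0]}, {"gripper": -0.4, "delta_pos": [3.9, -0.1, -4.3], "dr": [0, 0, 0]}, {"gripper": -0.4, "delta_pos": [4.9, -0.1, -6.4], "dr": [0, 0, 0]}, {"gripper": -0.4, "delta_pos": [4.9, -0.1, -6.4], "dr": [0, 0, 0]}]}}

```text
time_s: 10.73
eef_pos: [459.3, 289.8, 36.9]
tool_rot: [0.156, 0.907, -0.124, 0.372]
force: [-0.2, 0.4, 1.1]
width: 59.7
```

```bash
python3 where.py; python3 snap.py 9; python3 -c "
from h import *
s=np.load('pics/side9.npy');zoom(s,190,200,290,300,7,'pics/s9z.png')"
```

```text
t 10.7333 cab [-77.8   2.3  36.9] F cab [-0.4  0.3  1.1] q [ 0.99  0.29  2.24 -1.12  0.92  0.62]
tool axes in cab:  [[-0.698, -0.076, -0.712], [0.002, 0.994, -0.108], [0.716, -0.077, -0.693]]
EX 1cm = [-0.698  0.002  0.716]
EY 1cm = [-0.076  0.994 -0.077]
Z 1cm = [-0.712 -0.108 -0.693]
```

View pics/s9z.png

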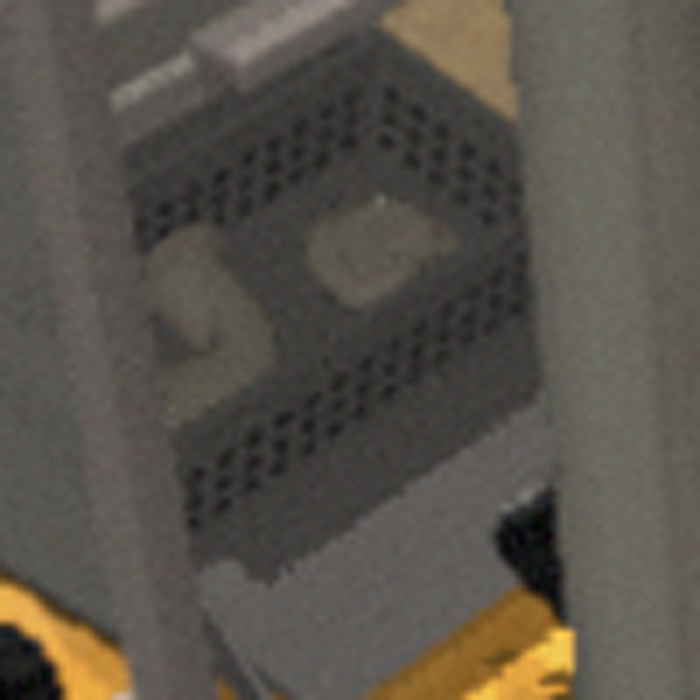

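View pics/t9.png

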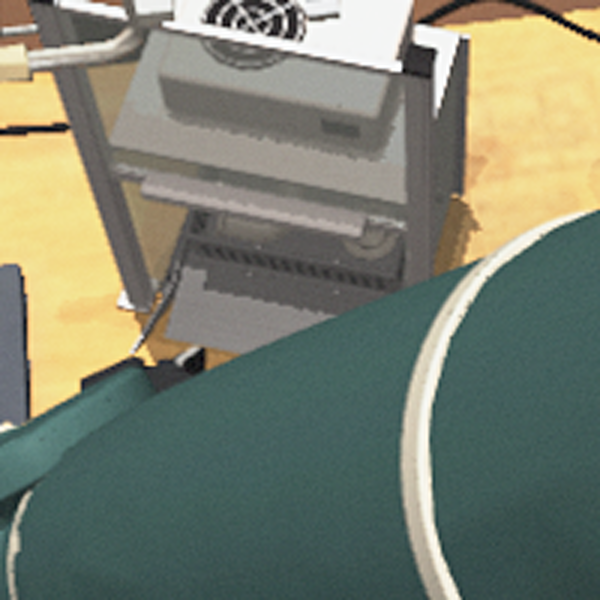

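Run:
```python
from plan import *
for n in('top','side'):
    C=cloud(n,np.load(f'pics/{n}9d.npy'))-LIP;X,Y,Z=C@EX,C@EY,C[...,2]
    for yy in(50,30,0,-40):
        m=(abs(Y-yy)<8)&(X>-30)&(X<30)&(Z<75)&(Z>-5)
        o=[]
        for x in range(-24,24,3):
            q=m&(abs(X-x)<1.5)
            if q.sum()>2:o.append((x,int(q.sum()),np.percentile(Z[q],[5,50,95]).round(0).astype(int).tolist()))
        print(n,yy,o)
    # tilt: near rim and far rim
    m=(Z>40)&(Z<75)&(abs(Y)<72)&(X>-15)&(X<85)
    for x in range(-12,84,6):
        q=m&(abs(X-x)<3)
        if q.sum()>5: print('  x',x,q.sum(),'z95',np.percentile(Z[q],[50,95]).round(1))
```

```text
top 50 [(-24, 12, [4, 7, 9]), (-21, 14, [5, 8, 10]), (-18, 12, [6, 8, 10]), (-15, 12, [8, 9, 12]), (-12, 13, [7, 9, 14]), (-9, 9, [7, 10, 13]), (-6, 16, [9, 11, 48]), (-3, 26, [10, 38, 49]), (0, 20, [12, 34, 48]), (3, 19, [5, 19, 27]), (6, 16, [4, 8, 13]), (9, 8, [4, 22, 40]), (12, 9, [27, 34, 39]), (15, 11, [29, 37, 45]), (18, 13, [24, 40, 44]), (21, 7, [12, 15, 35])]
top 30 [(-24, 11, [3, 7, 10]), (-21, 11, [4, 7, 10]), (-18, 13, [6, 8, 11]), (-15, 16, [7, 9, 12]), (-12, 6, [9, 10, 13]), (-9, 11, [7, 11, 13]), (-6, 13, [7, 11, 14]), (-3, 25, [10, 44, 49]), (0, 22, [10, 34, 47]), (3, 16, [6, 19, 27]), (6, 19, [4, 9, 17]), (9, 4, [3, 4, 5]), (15, 20, [27, 32, 37]), (18, 21, [24, 35, 39]), (21, 21, [12, 36, 39])]
top 0 [(-24, 9, [4, 7, 10]), (-21, 11, [5, 8, 10]), (-18, 13, [5, 8, 10]), (-15, 13, [6, 10, 12]), (-12, 13, [7, 10, 12]), (-9, 9, [7, 10, 12]), (-6, 14, [9, 11, 14]), (-3, 23, [10, 45, 49]), (0, 26, [12, 38, 48]), (3, 14, [5, 22, 27]), (6, 23, [5, 12, 20]), (9, 6, [4, 6, 9]), (21, 9, [14, 14, 17])]
top -40 [(-15, 5, [7, 9, 12]), (-12, 6, [9, 11, 14]), (-9, 8, [8, 12, 14]), (
[... 1149 characters left out ...]
14]), (-6, 10, [12, 13, 14]), (-3, 34, [13, 45, 50]), (0, 36, [15, 40, 51]), (3, 33, [21, 29, 35]), (6, 29, [8, 17, 26]), (9, 15, [7, 10, 13])]
side -40 [(-15, 3, [11, 12, 12]), (-12, 4, [12, 12, 14]), (-9, 9, [10, 12, 14]), (-6, 8, [12, 13, 14]), (-3, 26, [14, 45, 50]), (0, 32, [36, 42, 51]), (3, 24, [27, 32, 36]), (6, 37, [9, 20, 26]), (9, 17, [8, 10, 13])]
  x -6 49 z95 [48.9 51.1]
  x 0 247 z95 [46.6 50.7]
  x 12 7 z95 [42.5 44.7]
  x 18 28 z95 [42.2 54.7]
  x 24 49 z95 [41.9 56.4]
  x 30 48 z95 [42.6 58.1]
  x 36 52 z95 [44.6 59.3]
  x 42 59 z95 [46.  60.7]
  x 48 81 z95 [48.7 63.2]
  x 54 74 z95 [50.8 64.6]
  x 60 36 z95 [56.2 67.7]
  x 66 327 z95 [60.8 68.7]
  x 72 150 z95 [46.1 53.6]
```

```bash
python3 log.py >/dev/null
python3 - <<'E'
from plan import *
O=np.load('O.npy');O=O[np.hypot(O[:,0],O[:,1])>230]
C=O-LIP;X,Y=C@EX,C@EY
O=O[~((X>-160)&(X<-60)&(abs(Y)<85)&(O[:,2]<60))]  # basket has gone
np.save('O2.npy',O)
q0=last()['joints']
for p in(15,25,35,45):
  for yw in(-22,-30,-40,-50):
    r=[]
    for x,z in((-60,190),(-37,185),(-37,110),(-37,50)):
        q,e=ik(cab(x,0,z),rot2(RD(p),RD(yw)),q0)
        r.append((x,z,q.round(2).tolist() if e<1 else 'X%.0f'%e,[c[0] for c in clear(q,O)] if e<1 else ''))
    print(p,yw,r)
E
```

```text
15 -22 [(-60, 190, 'X39', ''), (-37, 185, 'X49', ''), (-37, 110, 'X59', ''), (-37, 50, 'X67', '')]
15 -30 [(-60, 190, 'X11', ''), (-37, 185, 'X21', ''), (-37, 110, 'X29', ''), (-37, 50, 'X34', '')]
15 -40 [(-60, 190, [1.11, 0.39, 2.09, -1.22, 1.51, 0.03], [245, 133, 90]), (-37, 185, [1.07, 0.4, 2.09, -1.26, 1.48, 0.03], [237, 126, 68]), (-37, 110, [1.07, 0.54, 2.08, -1.27, 1.44, 0.16], [193, 127, 63]), (-37, 50, [1.07, 0.66, 2.06, -1.28, 1.41, 0.25], [162, 121, 92])]
15 -50 [(-60, 190, [1.08, 0.46, 1.97, -1.11, 1.61, -0.2], [217, 75, 75]), (-37, 185, [1.04, 0.47, 1.96, -1.14, 1.58, -0.2], [208, 70, 64]), (-37, 110, [1.04, 0.6, 1.96, -1.14, 1.53, -0.09], [171, 71, 59]), (-37, 50, [1.04, 0.71, 1.94, -1.15, 1.5, -0.01], [140, 71, 71])]
25 -22 [(-60, 190, 'X7', ''), (-37, 185, 'X15', ''), (-37, 110, 'X32', ''), (-37, 50, 'X44', '')]
25 -30 [(-60, 190, [1.09, 0.2, 2.2, -1.24, 1.28, 0.46], [297, 155, 92]), (-37, 185, [1.04, 0.21, 2.2, -1.27, 1.25, 0.46], [290, 142, 69]), (-37, 110, 'X4', ''), (-37, 50, 'X15', '')]
25 -40 [(-60, 190, [1.07, 0.28, 2.09, -1.12, 1.39, 0.15], [273, 108, 89]), (
[... 1888 characters left out ...]
94, 1.05, 0.19], [326, 64, 54]), (-37, 110, [0.9, 0.17, 2.19, -1.02, 0.96, 0.35], [291, 100, 39]), (-37, 50, [0.9, 0.28, 2.21, -1.11, 0.9, 0.49], [257, 117, 68])]
45 -40 [(-60, 190, [0.94, 0.12, 2.06, -0.86, 1.2, 0.07], [309, 45, 45]), (-37, 185, [0.9, 0.13, 2.06, -0.88, 1.17, 0.05], [302, 46, 48]), (-37, 110, [0.9, 0.24, 2.1, -0.93, 1.08, 0.18], [269, 77, 37]), (-37, 50, [0.9, 0.34, 2.11, -0.99, 1.01, 0.29], [237, 92, 67])]
45 -50 [(-60, 190, [0.93, 0.19, 1.97, -0.79, 1.31, -0.06], [286, 18, 24]), (-37, 185, [0.89, 0.21, 1.97, -0.81, 1.28, -0.08], [279, 23, 37]), (-37, 110, [0.89, 0.31, 2.01, -0.85, 1.18, 0.03], [247, 54, 34]), (-37, 50, [0.89, 0.4, 2.02, -0.88, 1.11, 0.12], [215, 69, 63])]
```

Run:
```python
from plan import *
O=np.load('O2.npy')
q0=np.array(last()['joints']);Rm=rot(RD(28),RD(-34))
qa,e=ik(cab(-95,0,195),Rm,q0);print(qa.round(3),e)
for t in np.linspace(0,1,6):
    q=q0+(qa-q0)*t;w=links(q)[5]-LIP;print(np.round([w@EX,w@EY,w[2]]),clear(q,O))
path(q0,qa,8)
for x,z in((-39.5,195),(-39.5,172),(-39.5,110),(-39.5,48)):
    q,e=ik(cab(x,0,z),Rm,qa);print(x,z,q.round(2),round(e,2),clear(q,O))
```

```text
[ 1.138  0.191  2.152 -1.108  1.342  0.758] 3.162139743166612e-13
[-76.   2.  36.] [(260, [296.0, 161.0, 594.0]), (144, [294.0, 343.0, 519.0]), (107, [489.0, 284.0, 158.0])]
[-76.   4.  67.] [(269, [296.0, 161.0, 594.0]), (145, [294.0, 347.0, 516.0]), (94, [489.0, 284.0, 158.0])]
[-78.   5.  99.] [(278, [296.0, 161.0, 594.0]), (148, [294.0, 347.0, 516.0]), (89, [490.0, 290.0, 164.0])]
[-82.   5. 130.] [(286, [300.0, 147.0, 605.0]), (151, [294.0, 347.0, 516.0]), (92, [490.0, 290.0, 164.0])]
[-87.   3. 163.] [(294, [300.0, 147.0, 605.0]), (144, [300.0, 542.0, 398.0]), (106, [490.0, 290.0, 164.0])]
[-95.  -0. 195.] [(302, [300.0, 147.0, 605.0]), (141, [300.0, 542.0, 398.0]), (124, [504.0, 284.0, 229.0])]
1 [-1.39, -0.07, -1.31] [0.015, -0.036, 0.023] step 19mm 0.045 tcp [461.0, 290.0, 56.0] 
2 [-2.75, -0.18, -2.69] [0.029, -0.071, 0.047] step 19mm 0.045 tcp [461.0, 291.0, 75.0] 
3 [-4.07, -0.34, -4.14] [0.042, -0.106, 0.072] step 20mm 0.045 tcp [460.0, 292.0, 95.0] 
4 [-5.34, -0.55, -5.66] [0.055, -0.14, 0.098] step 20mm 0.045 tcp [459.0, 293.0, 114.0] 
5 [-6.58, -0.81, -7.24] [0.068, -
[... 192 characters left out ...]
 step 21mm 0.045 tcp [448.0, 294.0, 175.0] 
8 [-9.98, -1.92, -12.31] [0.103, -0.27, 0.209] step 21mm 0.045 tcp [442.0, 294.0, 195.0] 
-39.5 195 [ 1.03  0.2   2.15 -1.18  1.27  0.72] 0.0 [(292, [300.0, 147.0, 605.0]), (121, [309.0, 470.0, 459.0]), (69, [504.0, 284.0, 229.0])]
-39.5 172 [ 1.03  0.23  2.16 -1.19  1.25  0.77] 0.0 [(281, [300.0, 147.0, 605.0]), (128, [294.0, 347.0, 516.0]), (68, [490.0, 290.0, 164.0])]
-39.5 110 [ 1.03  0.35  2.17 -1.23  1.21  0.9 ] 0.0 [(249, [274.0, 231.0, 587.0]), (138, [294.0, 347.0, 516.0]), (56, [489.0, 284.0, 158.0])]
-39.5 48 [ 1.03  0.47  2.17 -1.28  1.17  1.02] 0.0 [(206, [274.0, 231.0, 587.0]), (138, [279.0, 286.0, 579.0]), (93, [489.0, 284.0, 158.0])]
```

Call:
{"api": "play_rows", "payload": {"motion": [{"gripper": 1, "delta_pos": [-1.4, -0.1, -1.3], "dr": [0.015, -0.036, 0.023]}, {"gripper": 1, "delta_pos": [-2.75, -0.2, -2.7], "dr": [0.03, -0.07, 0.047]}, {"gripper": 1, "delta_pos": [-4.1, -0.3, -4.1], "dr": [0.04, -0.106, 0.07]}, {"gripper": 1, "delta_pos": [-5.3, -0.5, -5.7], "dr": [0.055, -0.14, 0.1]}, {"gripper": 1, "delta_pos": [-6.6, -0.8, -7.2], "dr": [0.07, -0.17, 0.125]}, {"gripper": 1, "delta_pos": [-7.8, -1.1, -8.9], "dr": [0.08, -0.2, 0.15]}, {"gripper": 1, "delta_pos": [-8.9, -1.5, -10.6], "dr": [0.09, -0.24, 0.18]}, {"gripper": 1, "delta_pos": [-10, -1.9, -12.3], "dr": [0.103, -0.27, 0.21]}, {"gripper": 1, "delta_pos": [-10, -1.9, -12.3], "dr": [0.103, -0.27, 0.21]}]}}

```text
time_s: 11.58
eef_pos: [443.8, 294.7, 197.0]
tool_rot: [0.253, 0.819, -0.15, 0.493]
force: [0.6, 0.8, -0.2]
width: -0.1
```

```bash
python3 where.py; python3 where.py -39.5 0 190|tail -1; python3 snap.py 10
```

```text
t 11.5833 cab [-93.9   1.1 197. ] F cab [ 0.2  1.  -0.2] q [ 1.14  0.19  2.15 -1.11  1.34  0.76]
tool axes in cab:  [[-0.458, 0.102, -0.883], [0.21, 0.978, 0.004], [0.864, -0.184, -0.469]]
EX 1cm = [-0.458  0.21   0.864]
EY 1cm = [ 0.102  0.978 -0.184]
Z 1cm = [-0.883  0.004 -0.469]
(array([-1.88,  1.04,  5.05]), array([0., 0., 0.]))
```

View pics/t10.png

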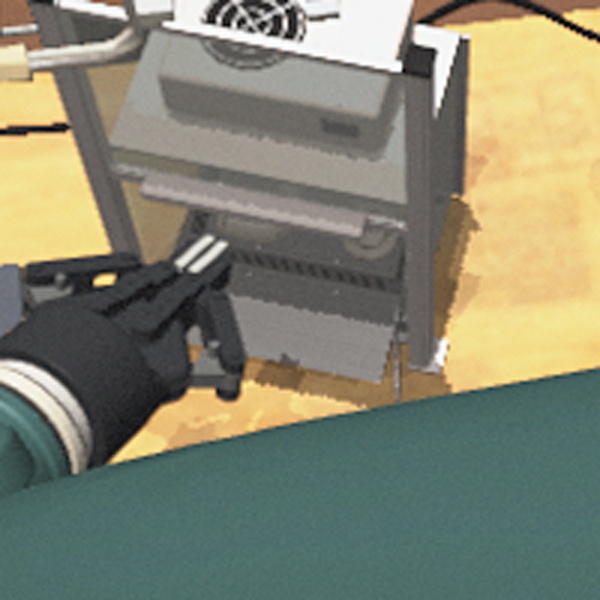

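View pics/s10.png

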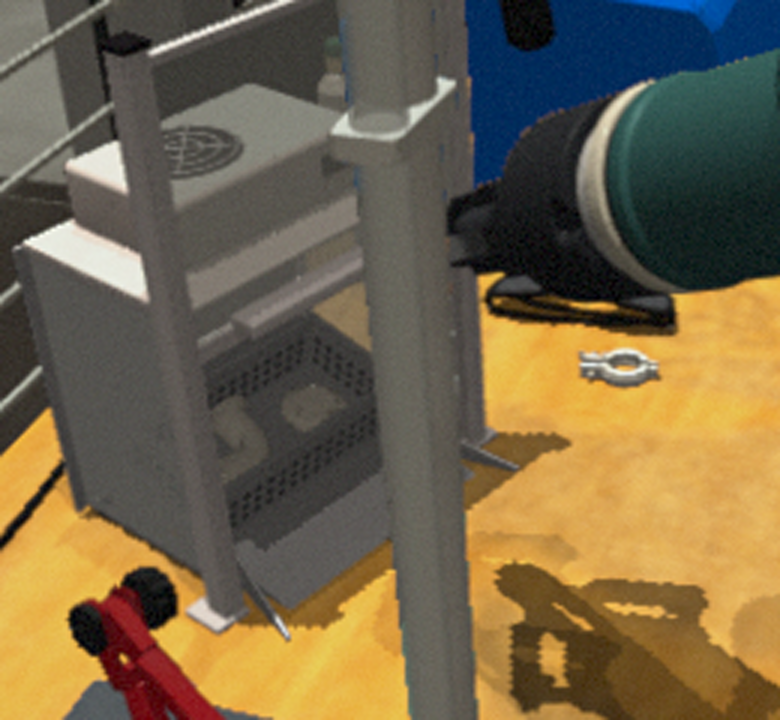

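Call:
{"api": "play_rows", "payload": {"motion": [{"gripper": 1, "delta_pos": [-0.5, 0.3, 1.3], "dr": [0, 0, 0]}, {"gripper": 1, "delta_pos": [-1, 0.55, 2.6], "dr": [0, 0, 0]}, {"gripper": 1, "delta_pos": [-1.4, 0.8, 3.8], "dr": [0, 0, 0]}, {"gripper": 1, "delta_pos": [-1.9, 1, 5], "dr": [0, 0, 0]}, {"gripper": 1, "delta_pos": [-1.9, 1, 5], "dr": [0, 0, 0]}]}}

```text
time_s: 12.1
eef_pos: [493.2, 269.6, 185.6]
tool_rot: [0.251, 0.82, -0.153, 0.491]
force: [-0.2, -0.3, -0.5]
width: -0.0
```

```bash
python3 where.py; python3 snap.py 11; python3 -c "
from h import *
s=np.load('pics/side11.npy');zoom(s,190,130,310,230,6,'pics/s11z.png')"
```

```text
t 12.1 cab [-38.7  -3.7 185.6] F cab [-0.1 -0.4 -0.5] q [ 1.02  0.21  2.15 -1.18  1.26  0.74]
tool axes in cab:  [[-0.462, 0.096, -0.882], [0.212, 0.977, -0.004], [0.861, -0.189, -0.471]]
EX 1cm = [-0.462  0.212  0.861]
EY 1cm = [ 0.096  0.977 -0.189]
Z 1cm = [-0.882 -0.004 -0.471]
```

View pics/t11.png

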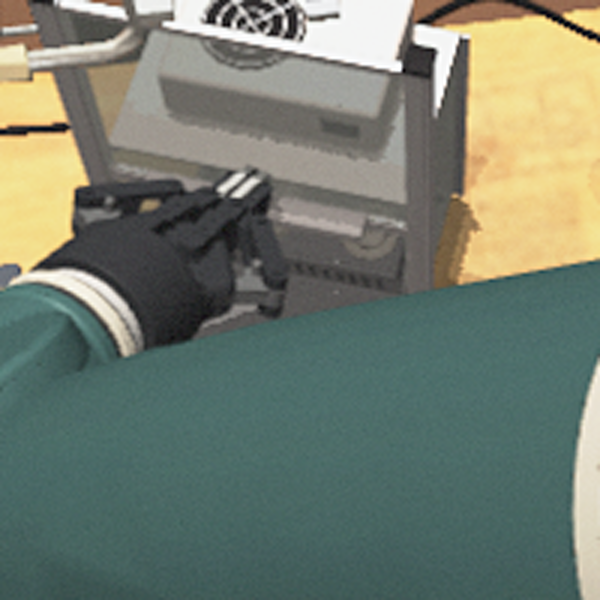

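View pics/s11z.png

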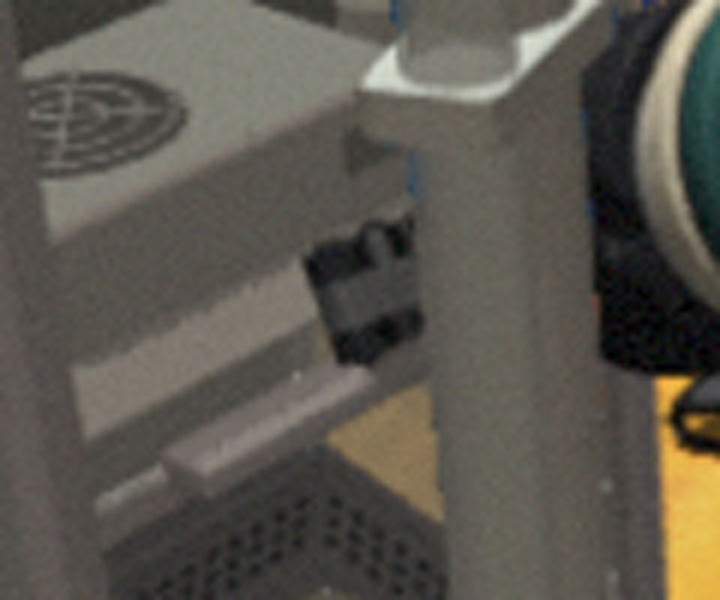

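Call:
{"api": "play_rows", "payload": {"motion": [{"gripper": 1, "delta_pos": [0.45, 0, 0.2], "dr": [0, 0, 0]}, {"gripper": 1, "delta_pos": [0.9, 0, 0.4], "dr": [0, 0, 0]}, {"gripper": 1, "delta_pos": [1.3, 0, 0.6], "dr": [0, 0, 0]}, {"gripper": 1, "delta_pos": [1.7, 0, 0.8], "dr": [0, 0, 0]}, {"gripper": 1, "delta_pos": [2.2, 0, 1.1], "dr": [0, 0, 0]}, {"gripper": 1, "delta_pos": [2.7, 0, 1.3], "dr": [0, 0, 0]}, {"gripper": 1, "delta_pos": [3.2, 0, 1.6], "dr": [0, 0, 0]}, {"gripper": 1, "delta_pos": [3.7, 0, 1.9], "dr": [0, 0, 0]}, {"gripper": 1, "delta_pos": [3.7, 0, 1.9], "dr": [0, 0, 0]}]}}

```text
time_s: 12.95
eef_pos: [491.0, 271.9, 143.7]
tool_rot: [0.251, 0.821, -0.152, 0.491]
force: [0.4, -0.7, 0.4]
width: -0.0
```

```bash
python3 where.py; python3 snap.py 12; python3 -c "
from h import *
s=np.load('pics/side12.npy');zoom(s,190,130,310,230,6,'pics/s12z.png')"
```

```text
t 12.95 cab [-41.7  -2.4 143.7] F cab [ 0.7 -0.4  0.4] q [ 1.03  0.28  2.17 -1.2   1.23  0.82]
tool axes in cab:  [[-0.462, 0.096, -0.881], [0.209, 0.978, -0.003], [0.862, -0.186, -0.472]]
EX 1cm = [-0.462  0.209  0.862]
EY 1cm = [ 0.096  0.978 -0.186]
Z 1cm = [-0.881 -0.003 -0.472]
```

View pics/s12z.png

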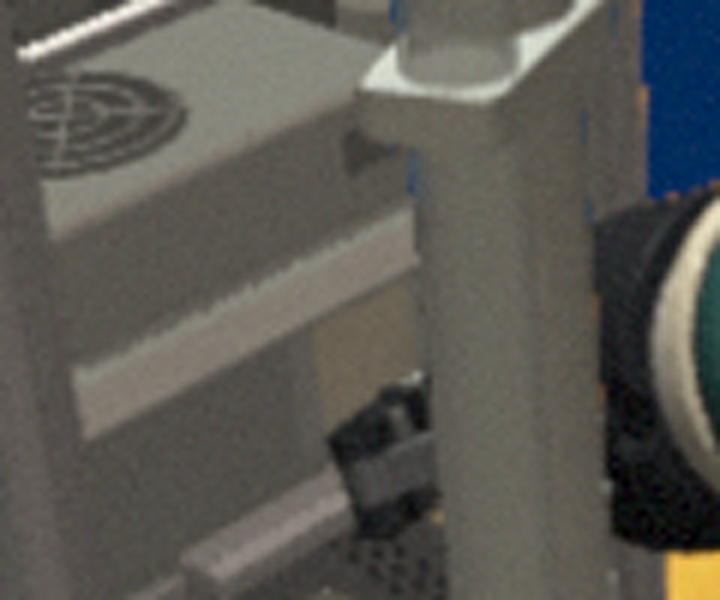

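Call:
{"api": "play_rows", "payload": {"motion": [{"gripper": 1, "delta_pos": [0.48, 0.02, 0.37], "dr": [0, 0, 0]}, {"gripper": 1, "delta_pos": [0.97, 0.04, 0.74], "dr": [0, 0, 0]}, {"gripper": 1, "delta_pos": [1.58, 0.05, 1.07], "dr": [0, 0, 0]}, {"gripper": 1, "delta_pos": [2.2, 0.05, 1.4], "dr": [0, 0, 0]}, {"gripper": 1, "delta_pos": [2.82, 0.05, 1.73], "dr": [0, 0, 0]}, {"gripper": 1, "delta_pos": [3.43, 0.05, 2.06], "dr": [0, 0, 0]}, {"gripper": 1, "delta_pos": [4.05, 0.06, 2.39], "dr": [0, 0, 0]}, {"gripper": 1, "delta_pos": [4.67, 0.06, 2.72], "dr": [0, 0, 0]}, {"gripper": 1, "delta_pos": [5.28, 0.06, 3.05], "dr": [0, 0, 0]}, {"gripper": 1, "delta_pos": [5.9, 0.06, 3.38], "dr": [0, 0, 0]}, {"gripper": 1, "delta_pos": [6.52, 0.06, 3.71], "dr": [0, 0, 0]}, {"gripper": 1, "delta_pos": [6.52, 0.06, 3.71], "dr": [0, 0, 0]}]}}

```text
time_s: 14.05
eef_pos: [492.6, 270.4, 68.4]
tool_rot: [0.251, 0.82, -0.153, 0.491]
force: [0.6, -0.8, 0.8]
width: 0.3
```

```bash
python3 where.py; python3 snap.py 13; python3 -c "
from plan import *
for n in('side','top'):
    C=cloud(n,np.load(f'pics/{n}13d.npy'))-LIP;X,Y,Z=C@EX,C@EY,C[...,2]
    m=(X>-50)&(X<-28)&(Y>25)&(Y<66)&(Z>25)&(Z<150);print(n,m.sum(),np.percentile(Z[m],[5,25,50,75,95]) if m.any() else '')"
```

```text
t 14.05 cab [-39.6  -3.2  68.4] F cab [ 0.9 -0.5  0.8] q [ 1.03  0.43  2.17 -1.26  1.18  0.97]
tool axes in cab:  [[-0.462, 0.096, -0.882], [0.21, 0.978, -0.004], [0.861, -0.188, -0.472]]
EX 1cm = [-0.462  0.21   0.861]
EY 1cm = [ 0.096  0.978 -0.188]
Z 1cm = [-0.882 -0.004 -0.472]
side 1354 [ 57.7215706   67.79486894  97.61467853 124.8318903  145.00059116]
top 610 [ 57.65563063  77.5961423  103.81354859 128.69790687 145.59526082]
```

View pics/s13.png

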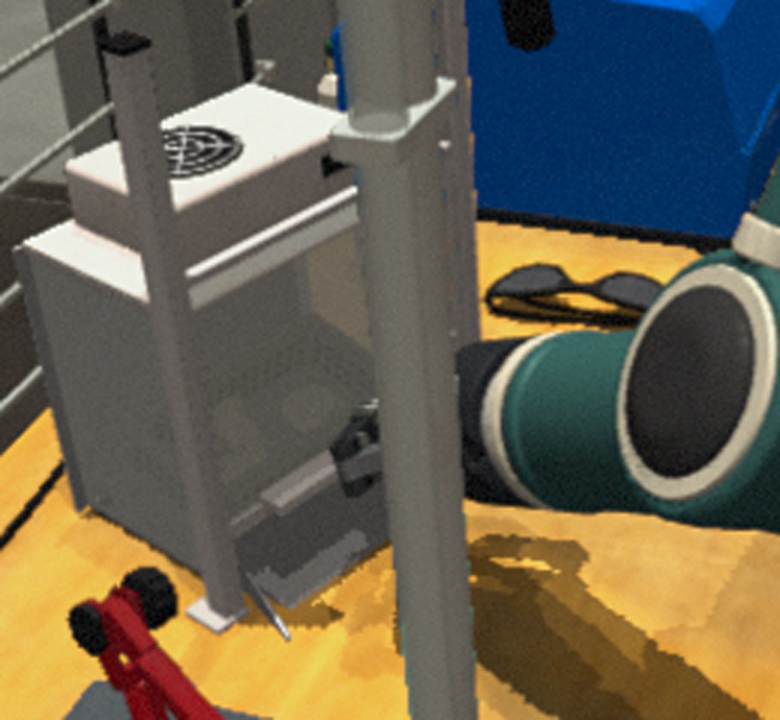

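Call:
{"api": "play_rows", "payload": {"motion": [{"gripper": 1, "delta_pos": [0.44, 0, 0.24], "dr": [0, 0, 0]}, {"gripper": 1, "delta_pos": [0.88, 0, 0.47], "dr": [0, 0, 0]}, {"gripper": 1, "delta_pos": [1.32, 0, 0.71], "dr": [0, 0, 0]}, {"gripper": 1, "delta_pos": [1.6, 0, 0.85], "dr": [0, 0, 0]}, {"gripper": 1, "delta_pos": [1.8, 0, 0.95], "dr": [0, 0, 0]}, {"gripper": 1, "delta_pos": [1.8, 0, 0.95], "dr": [0, 0, 0]}]}}

```text
time_s: 14.65
eef_pos: [493.0, 271.1, 49.4]
tool_rot: [0.251, 0.82, -0.152, 0.491]
force: [-0.1, -0.6, 0.4]
width: -0.3
```

```bash
python3 where.py
```

```text
t 14.65 cab [-39.4  -2.4  49.4] F cab [ 0.1 -0.5  0.4] q [ 1.03  0.47  2.17 -1.27  1.17  1.01]
tool axes in cab:  [[-0.461, 0.097, -0.882], [0.21, 0.978, -0.003], [0.862, -0.186, -0.472]]
EX 1cm = [-0.461  0.21   0.862]
EY 1cm = [ 0.097  0.978 -0.186]
Z 1cm = [-0.882 -0.003 -0.472]
```

Nearly there. I'll ease down further in small steps and watch for the force to rise at the stop.

Call:
{"api": "play_rows", "payload": {"motion": [{"gripper": 1, "delta_pos": [0.13, 0, 0.07], "dr": [0, 0, 0]}, {"gripper": 1, "delta_pos": [0.26, 0, 0.14], "dr": [0, 0, 0]}, {"gripper": 1, "delta_pos": [0.26, 0, 0.14], "dr": [0, 0, 0]}]}}

```text
time_s: 14.9
eef_pos: [493.2, 271.2, 47.0]
tool_rot: [0.251, 0.82, -0.152, 0.491]
force: [0.1, -0.8, 2.0]
width: -0.2
```

```bash
python3 where.py|head -1
```

```text
t 14.9 cab [-39.4  -2.2  47. ] F cab [ 0.4 -0.7  2. ] q [ 1.03  0.47  2.17 -1.28  1.17  1.02]
```

Call:
{"api": "play_rows", "payload": {"motion": [{"gripper": 1, "delta_pos": [0.13, 0, 0.07], "dr": [0, 0, 0]}, {"gripper": 1, "delta_pos": [0.26, 0, 0.14], "dr": [0, 0, 0]}, {"gripper": 1, "delta_pos": [0.26, 0, 0.14], "dr": [0, 0, 0]}]}}

```text
time_s: 15.15
eef_pos: [493.4, 271.2, 46.5]
tool_rot: [0.252, 0.819, -0.152, 0.493]
force: [-7.5, -0.4, 12.7]
width: 0.1
```

```bash
python3 where.py|head -1; python3 snap.py 14;  python3 -c "
from plan import *
s=np.load('pics/side14.npy');zoom(s,200,220,300,310,7,'pics/s14z.png')
for n in('side','top'):
    C=cloud(n,np.load(f'pics/{n}14d.npy'))-LIP;X,Y,Z=C@EX,C@EY,C[...,2]
    for z in range(20,70,3):
        m=(X>-55)&(X<-20)&(Y>25)&(Y<64)&(abs(Z-z)<1.5);print(n,z,m.sum(),np.percentile(X[m],[5,50,95]).round(0) if m.any() else '')"
```

```text
t 15.15 cab [-39.2  -2.1  46.5] F cab [-6.8 -3.2 12.7] q [ 1.03  0.48  2.17 -1.28  1.17  1.03]
side 20 0 
side 23 1 [-33. -33. -33.]
side 26 1 [-33. -33. -33.]
side 29 0 
side 32 15 [-48. -47. -46.]
side 35 30 [-49. -47. -46.]
side 38 111 [-48. -40. -32.]
side 41 93 [-47. -38. -31.]
side 44 25 [-34. -32. -31.]
side 47 30 [-34. -32. -31.]
side 50 33 [-33. -33. -31.]
side 53 29 [-34. -32. -31.]
side 56 31 [-34. -33. -31.]
side 59 35 [-34. -33. -31.]
side 62 27 [-34. -33. -31.]
side 65 36 [-34. -32. -31.]
side 68 31 [-34. -32. -30.]
top 20 0 
top 23 0 
top 26 0 
top 29 0 
top 32 0 
top 35 0 
top 38 0 
top 41 0 
top 44 0 
top 47 0 
top 50 0 
top 53 0 
top 56 0 
top 59 0 
top 62 0 
top 65 0 
top 68 0
```

View pics/s14z.png

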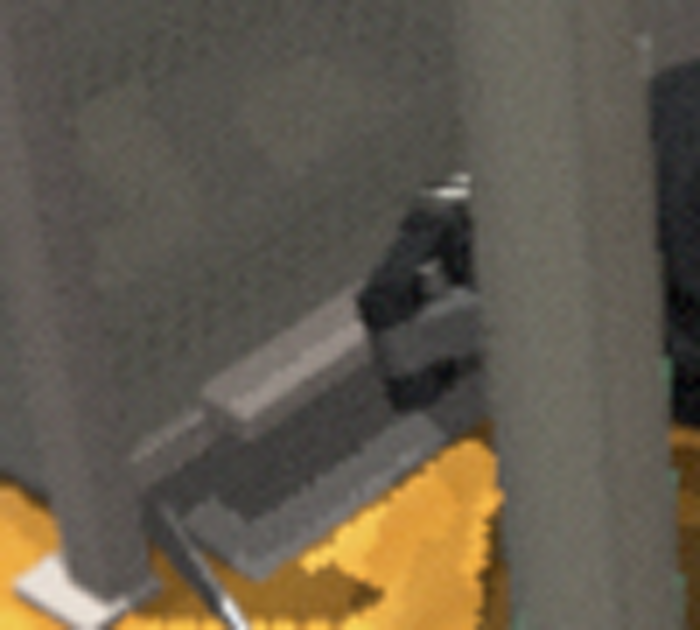

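Call:
{"api": "play_rows", "payload": {"motion": [{"gripper": 1, "delta_pos": [-0.5, 0, -0.3], "dr": [0, 0, 0]}, {"gripper": 1, "delta_pos": [-1, 0, -0.8], "dr": [0, 0, 0]}, {"gripper": 1, "delta_pos": [-1.2, 0, -3], "dr": [0, 0, 0]}, {"gripper": 1, "delta_pos": [-1.2, 0, -6], "dr": [0, 0, 0]}, {"gripper": 1, "delta_pos": [-1.2, 0, -9], "dr": [0, 0, 0]}, {"gripper": 1, "delta_pos": [-1.2, 0, -12], "dr": [0, 0, 0]}, {"gripper": 1, "delta_pos": [-1.2, 0, -12], "dr": [0, 0, 0]}]}}

```text
time_s: 15.83
eef_pos: [409.0, 332.5, 113.8]
tool_rot: [0.251, 0.821, -0.147, 0.491]
force: [1.1, 1.1, 1.0]
width: 0.1
```

```bash
python3 where.py|head -1; python3 snap.py 15;  python3 -c "
from plan import *
s=np.load('pics/side15.npy');zoom(s,190,200,300,310,6,'pics/s15z.png')
for n in('side','top'):
    C=cloud(n,np.load(f'pics/{n}15d.npy'))-LIP;X,Y,Z=C@EX,C@EY,C[...,2]
    m=(X>-46)&(X<-36)&(Y>-60)&(Y<62)&(Z>20)&(Z<100);print(n,m.sum(),np.percentile(Z[m],[10,50,90]).round(1) if m.any() else '')
    for (y,x) in((330,),) if 0 else (): pass
"
```

```text
t 15.8333 cab [-140.4   23.1  113.8] F cab [0.6 1.4 1. ] q [ 1.23  0.37  2.12 -1.08  1.32  0.92]
side 192 [38.  39.6 40.7]
top 304 [35.2 37.2 39.4]
```

View pics/s15z.png

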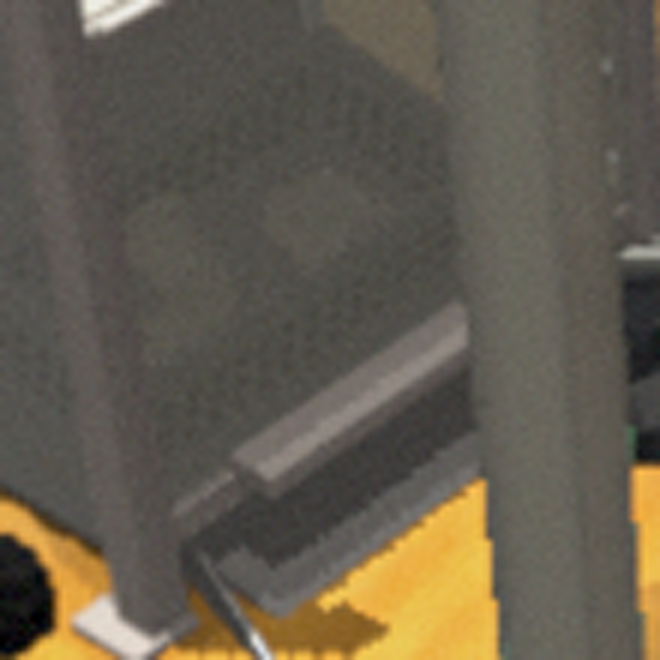

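View pics/t15.png

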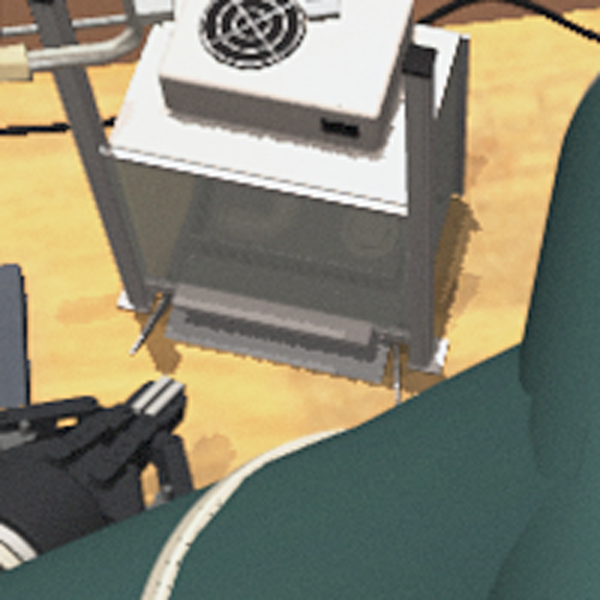

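Run:
```python
from plan import *
a=np.load('pics/side0.npy');b=np.load('pics/side15.npy');
zoom(b,140,100,400,340,3,'pics/s15.png')
s=bot.sense();print(s['time_s'],np.abs(s['joint_vel']).max(),np.round(s['force'],1))
```

```text
15.9333 0.03221243737707341 [-0.3 -0.6 -0.4]
```

View pics/s15.png

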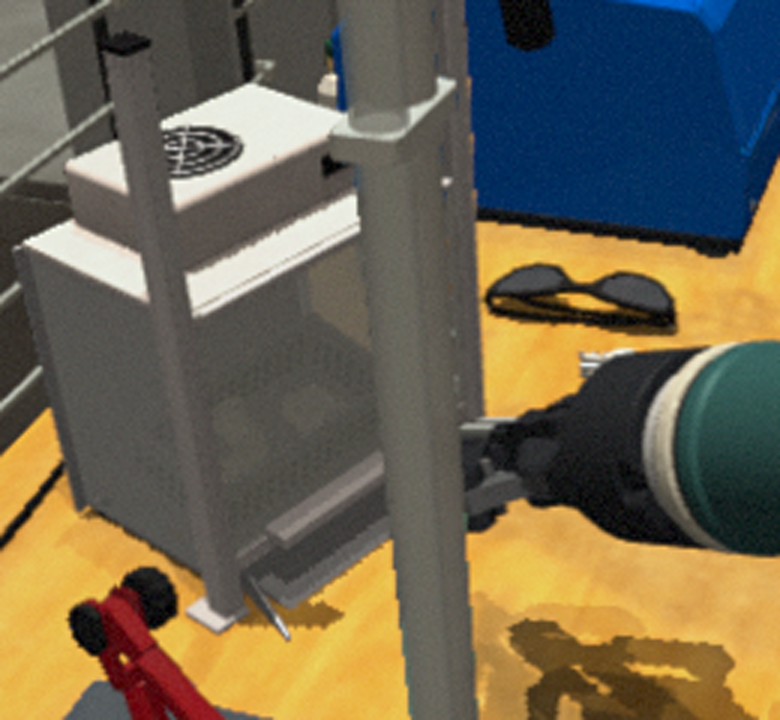

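The side view shows the sash shut with its bar at about (330,490). The basket and both fittings sit behind the pane at about (270,430). The glasses (580,295) and the visible part of the clamp (600,360) are where they started, and the gripper is clear of everything. I'm handing the job in.

```bash
python3 -c "
from cell import bot
print(bot.sign_off()); print(bot.sense()['time_s'])"
```

```text
the job is handed in; nothing more can be done
None
the job is handed in; nothing more can be done
```

I pushed the basket up the ramp with both fingertips until it dropped behind the lip. Then I pressed the sash down by its bar, backed the gripper away and handed the job in. That took about 16 s of the 61 s allowed. No verdict was reported.

**Basket:** depth readings taken after the push put the near wall's foot 5 to 8 mm above the table, about 7 mm behind the lip's foot. The tilt was about 15°, matching the bed, with a yaw of roughly 0.03 rad. The push ended with a brief 12 N, which I take to be the basket reaching the end stop.

**Fittings:** the elbow and the flange were still visible in the basket through the closed pane.

**Sash:** I lowered it at no more than about 0.1 m/s until the force rose to about 13 N at the stop. The bar's top then measured 37 mm (top camera) and 40 mm (side camera), against 39 mm when shut.

**Bystanders:** the glasses looked unmoved, and so did the visible part of the clamp. I did not measure the bottle after the moves; the arm's planned path did not go near it.

**Measurement limits:** the cameras differed by about 2 mm. After the sash shut I checked the basket only by eye through the pane, not by depth.

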